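# Close and latch the two-part wax-injection mould

## Robot

A 7-joint arm with a two-finger parallel gripper is mounted at the origin on a cart in front of the work surface, level with it; the furniture and walls round the work are solid. World frame = base frame: x ahead of the robot, y to its left, z up, the work surface at z = 0. Lengths are in m, angles in rad, forces in N, time in s.
With the tool pointing down it reaches from about 0.35 to 0.9 m from the base axis. Payload 8.1 kg.
Tool frame: the origin (TCP) lies on the centre line of the jaws, within the pads' length; the fingertips stand 8 mm ahead of it and the grasp point (between the pads) lies 11 mm behind it; z points along the fingers, x is the direction in which the jaws open and shut, and the axes are right-handed (so a half turn about z gives the same grasp; the last joint's range is limited). The gripper opens to 92 mm and grips with 3 to 60 N. Pads are 19 mm wide; open, the fingers measure 130 mm over their backs; the gripper's body (75 mm by 190 mm) begins 47 mm behind the grasp point.
Start: joints at [-1.418, 0.434, 0.025, 1.573, -0.012, 1.134, -0.075], TCP at [0.158, 0.605, 0.235] pointing down, gripper open.
Joint ranges: [-2.62, 2.62], [-0.44, 2.09], [-1.27, 1.32], [0.08, 2.57], [-1.32, 4.46], [0.12, 2], [-2.74, 2.74]. Speed limits (rad/s): [2.22, 2.22, 3.01, 3.01, 3.14, 3.14, 3.14].

## Interface

Orientations are given as a unit quaternion [x, y, z, w].
In Python, from workcell import bot gives the robot as it stands. The module is installed in compiled form; this text tells all that it offers.
- The arm moves only by the tool play_rows, never from a script. Its argument "increments" is a list of rows, each an object of numbers: "wx", "wy", "wz": the turn, a rotation vector about the tool's x, y, z in degrees; "dx", "dy", "dz": the shift along the tool's x, y, z in mm; "hand": the opening, from 0 (shut) to 1 (fully open). In form: [{"wx": .., "wy": .., "wz": .., "dx": .., "dy": .., "dz": .., "hand": ..}, ...]. A call has 1 to 12 rows; each row shifts and turns the commanded pose from where the row before left it, along the tool's axes as they then stand; what a row does not reach is not made up. A row lasts 1/12 s, in which the tool goes at most 41.7 mm and 7.16 degrees, less where a joint would pass 70% of its speed; a pose out of reach is approached as far as the arm can. A call with a gripper value outside its range is refused whole. The fingers move at their own pace and stop on an object; "grip_force" is the grip in N (left out, the last holds). Time passes only in rows, so rows that do not move let the fingers close. It gives the time, the measured TCP pose, the force and the opening at its end, in the units of the state.
- bot.sense(): the state, without advancing time (a new reading comes with each control period).
- bot.read_camera(name): name is "scene" or "side" or "wrist"; returns a dict with "color" (480x640x3 uint8, red, green, blue), "range_z" (480x640 float32, m along the optical axis (not along the pixel's ray), 0 where there is no reading), "fx", "fy", "cx", "cy" (pixels), "k1" (the pictures are not rectified: a ray, as slopes to the right and down, at radius r is drawn at 1 + k1 r^2 times it, then the intrinsics apply), "R" (3x3) and "t" (3): a world point X has camera coordinates R X + t. Camera axes: x right, y down, z forward; pixel columns grow to the right and rows downward; lengths in m; the calibration is good to about 2 mm. A picture is of the moment at which its call begins.
- bot.hand_in(): hands the job in, once; it reports no verdict.
The state is a dict: "t": time; "joint_pos": joint angles; "joint_velocities": joint speeds; "tau": joint torques, N m; "position": TCP position; "tcp_rot": TCP orientation; "ft_force": force on the tool from outside, world axes, zero at the start; "moment": the same for the moment, N m; "finger_gap": finger opening in m.
Only numpy, scipy, OpenCV 4.12 (cv2) and the standard library are available. Lean on these libraries where they do the work, as an engineer would, in place of code of your own. Each camera call takes 0.05 s, during which the arm holds its last target. There are 200 camera calls.

## Task

Close the aluminium mould: slide its loose half along the rail until you just feel it press on the rubber seal, hook the wire loop of the draw latch over the keeper on that half so that the loop's bar sits behind the post, under the lip, and then press the red-ended lever down past centre until it lies flat and the latch holds the mould shut on its own. Be gentle: at most 10 N on the sliding half and 30 N on the latch (a pinch counts from both sides), and leave the tin, the pot and the wax disc beside it where they are.

Things in the scene. Friction and masses are not known exactly. Their poses are not given: they have to be found in the camera images.
- mould: the mould's fixed part, screwed down: dark steel base plate 234 x 84 x 10 mm with a low rail, and a fixed aluminium half (88 x 52 mm, top 48 mm above the bench) carrying the draw latch. Origin under the plate, on the bench, mid-width, 103 mm from its lever end; +x along the rail from the fixed to the sliding half, z up. The lever's pivot axis runs along y through x = -25, z = 72 mm
- moving_half: sliding aluminium half, 84 x 52 x 36 mm, top 48 mm above the bench, with the steel keeper on it; slides along the mould's x only, 2.5 N of friction, stays where left. Origin on its seal-side face, 10 mm above the bench, axes as the mould's. Latched, its origin is at x = -10 mm in the mould's frame; it starts 27 to 42 mm further out
- seal: steel holder of the black rubber seal pad (44 x 26 mm) on the fixed half's end, towards the sliding half. Origin 32 mm above the bench, at x = -12 mm in the mould's frame. The rubber's free face is screwed out to anywhere from 4 to 12 mm in +x of this origin: the place where the sliding half meets it must be felt. It gives about 6 N per mm; latched, it is squeezed by 2 to 10 mm
- push_face (a point): centre of the flat far end of the sliding half (faces the mould's +x; 84 mm in +x of that half's origin), 30 mm above the bench; the face is 52 mm wide and reaches from 12 to 48 mm above the bench. Push here towards -x
- keeper (a point): point on the keeper's back face (faces +x), 72 mm above the bench, axes as the mould's. Keeper: upright steel post 14 mm wide (y), 5 mm thick, with a lip on top overhanging 6 mm towards +x, lip underside 4 mm and top 7 mm above this point. The bar goes over and beyond the lip, down, and back under it; seated, its centre is 2.5 mm in +x of this point
- lever: latch lever, steel, red end, 16 to 20 mm wide, 71 mm from pivot to end. Origin on the pivot. Shut, it lies flat along the mould's -x, axes as the mould's. Opening by t turns it +t about y, up and over towards +x (0 to 2.5 rad, starts 1.8 to 2.0); stays where left (0.03 N m). Dead centre is about 0.2 rad before flat; a firm stop at flat. Shutting it hooked takes under 12 N at the red end
- lever_tip (a point): point on the lever's red end, 60 mm from the pivot along the lever and 8 mm above the pivot when shut, on the face that is on top when shut and faces the keeper when the lever stands up; push there to shut it. In the lever's frame x = -60, z = 8 mm
- loop: wire loop of the latch: two 4 mm side wires (29 mm clear between) and a cross-bar. Origin on its pin, which sits on the lever at x = -13.7, z = -2.9 mm in the lever's frame (14 mm from the pivot), so shutting the lever draws the loop to -x, and pulling the loop swings the lever. x axis from pin to bar. Swings about y, stays where left; starts 0.1 to 0.45 rad above level
- loop_bar (a point): centre of the loop's cross-bar, a 5 mm round steel bar along y, 33 mm wide, 60 mm from the loop's pin
- loop_tab (a point): middle of the red finger tab on the loop, beyond the bar and in line with the loop: 26 mm long, 12 mm wide (along the mould's y, the width to grip), 5 mm thick; 77 mm from the pin, 17 mm beyond the bar; hold it lightly
- tin: teal tin, 64 mm wide, 18 mm high, stands loose beside the mould; origin at its underside; leave it
- pot: yellow pot, 47 mm wide, 24 mm high, loose near the lever's end of the mould; origin at its underside; leave it
- wax: pale wax disc, 32 mm wide, 10 mm thick, loose near the lever's end of the mould; origin at its underside; leave it

How it is judged:
On the way, in this order (a step that is already met when the one before it is completed fails the run):
1. the sliding half has been pushed up against the rubber seal and bears on it with at least 1.5 N (contact force between seal and moving_half above 1.5 N), for 0.2 s.
2. the loop's bar is behind the keeper's post and under its lip (x of loop_bar in the frame of keeper between 0 and 0.0055 m and z of loop_bar in the frame of keeper between -0.01 and 0.0035 m), for 0.2 s.
3. the lever is pressed past centre and flat (angle between the z axis of lever and the z axis of mould, either way round below 0.08 rad), for 0.2 s.
At the end, for the whole second after the job is handed in: The lever lies flat on the mould within 0.08 rad, the loop's bar is behind the keeper's post (0 to 5.5 mm from its back face) and under its lip (10 mm below to 3.5 mm above the keeper point), the sliding half is at rest and is drawn onto the seal with more than 6 N, all held by the latch alone (all of step 2 and angle between the z axis of lever and the z axis of mould, either way round below 0.08 rad and contact force between seal and moving_half above 6 N and linear speed of moving_half below 0.01 m/s); the robot touches nothing.
It fails at once if the robot presses on the sliding half with more than 10 N (contact force between any of the fingers, the arm and moving_half above 10 N).
It fails at once if the robot presses, pulls or pinches the latch (lever and loop) with more than 30 N in all, both sides of a pinch added (contact force between any of the fingers, the arm and lever above 30 N).
It fails at once if the teal tin beside the mould is moved by more than 20 mm (distance of tin from where it was at the start of the episode above 0.02 m).
It fails at once if the yellow pot beside the mould is moved by more than 20 mm (distance of pot from where it was at the start of the episode above 0.02 m).
It fails at once if the wax disc beside the mould is moved by more than 20 mm (distance of wax from where it was at the start of the episode above 0.02 m).
It also fails if it takes over 67 s, if anything falls off the work surface, if the arm or the gripper's body presses on something with over 40 N, if the wrist force passes 120 N, or if a joint passes its speed limit or range.

## Working session

There is one attempt and no reset: what is moved stays moved. The work goes in short steps, Python scripts to look and compute and a tool call to move; the robot and the scene stay as the last step left them, time stands still between calls to the robot, and variables do not carry over. Pictures are saved under pics/ and viewed, about 8 in all and at most 12, crops included, and the job is handed in when it is done.

Besides the shell and the picture viewer there is one more tool, called after "Emit:" as name([rows], argument=value, ...), one row to a line, values as JSON. play_rows: Moves the arm, as the interface text tells. Its arguments: {"type":"object","properties":{"increments":{"type":"array","items":{"type":"object","properties":{"wx":{"type":"number"},"wy":{"type":"number"},"wz":{"type":"number"},"dx":{"type":"number"},"dy":{"type":"number"},"dz":{"type":"number"},"hand":{"type":"number"}}}},"grip_force":{"type":"number"}},"required":["increments"]}

```bash
mkdir -p pics; cat > h.py <<'E'
import numpy as np, cv2
from workcell import bot
from scipy.spatial.transform import Rotation as Ro
def cam(n):
    c=bot.read_camera(n); 
    for k in('R','t'): c[k]=np.array(c[k])
    return c
def save(c,n,box=None,s=1):
    im=c['color'][:,:,::-1]
    if box: im=im[box[1]:box[3],box[0]:box[2]]
    cv2.imwrite('pics/'+n+'.png',cv2.resize(im,None,fx=s,fy=s,interpolation=cv2.INTER_CUBIC))
def rays(c,u,v):
    x=(np.asarray(u,float)-c['cx'])/c['fx'];y=(np.asarray(v,float)-c['cy'])/c['fy']
    a,b=x.copy(),y.copy()
    for _ in range(8):
        f=1+c['k1']*(a*a+b*b); a,b=x/f,y/f
    return np.stack([a,b,np.ones_like(a)],-1)
def pts(c,u,v):
    d=rays(c,u,v)*c['range_z'][np.asarray(v,int),np.asarray(u,int)][...,None]
    return (d-c['t'])@c['R']
def onz(c,u,v,z):
    d=rays(c,u,v)@c['R']; o=-c['R'].T@c['t']
    return o+d*((z-o[2])/d[...,2])[...,None]
def cloud(c):
    v,u=np.mgrid[0:480,0:640]; return pts(c,u,v)
def proj(c,X):
    p=np.asarray(X)@c['R'].T+c['t']; a=p[...,:2]/p[...,2:]
    a=a*(1+c['k1']*(a**2).sum(-1,keepdims=True)); return a*[c['fx'],c['fy']]+[c['cx'],c['cy']]
E
python3 - <<'E'
from h import *
for n in('scene','side','wrist'):
    c=cam(n); save(c,n+'0'); np.save(n+'0.npy',c,allow_pickle=True); print(n,-c['R'].T@c['t'],c['R'][2],c['fx'],c['k1'])
s=bot.sense();print(s)
E
```

```text
scene [ 0.07854728 -0.11379739  0.7362078 ] [ 0.56054899  0.28423636 -0.77781394] 618.9249653971679 -0.046279996821806176
side [ 0.20242    -0.60113662  0.40388276] [ 0.43802483  0.82151098 -0.36503967] 465.46832029500064 -0.05736163863246148
wrist [0.07953875 0.62382033 0.38547719] [ 0.28838797 -0.07827225 -0.95430909] 362.1227799579621 -0.05156146258764395
{'t': 0.15, 'joint_pos': array([-1.41758028,  0.43507536,  0.02502305,  1.57386599, -0.01159796,
        1.13400334, -0.07510325]), 'joint_velocities': array([ 1.06570773e-03, -1.60669072e-03, -3.95980903e-04, -2.30906395e-03,
        2.27021221e-05, -1.10847334e-03, -4.40822231e-04]), 'tau': array([ 2.09379024e-03, -6.68262148e+01,  9.86096039e-01, -3.14692819e+01,
       -6.04820531e-02,  3.94815055e-02,  1.56182182e-04]), 'position': array([0.15812553, 0.60428424, 0.23412665]), 'tcp_rot': array([ 7.91563629e-01,  6.11086456e-01, -4.34165557e-04,  4.19239104e-04]), 'ft_force': array([-0.35884346, -0.16659255, -0.50358393]), 'moment': array([-0.03654614,  0.02978834, -0.02392528]), 'finger_gap': 0.09177118309940539}
```

View pics/scene0.png

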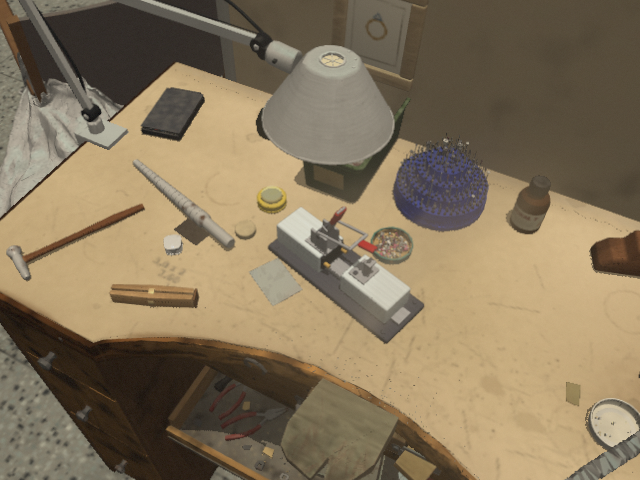

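View pics/side0.png

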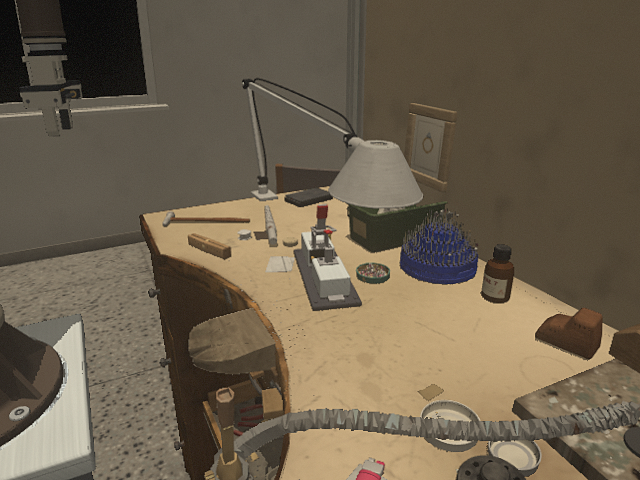

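The scene view shows the mould between about (275,245) and (420,310), with the lever at (340,215), the tab at (367,246), the tin at (390,244), the pot at (271,197) and the wax at (245,230). A lamp shade hangs above and behind the lever end. In the side view the mould is at about (325,265).

```bash
python3 - <<'E'
from h import *
c=np.load('scene0.npy',allow_pickle=True).item()
P=cloud(c); hsv=cv2.cvtColor(c['color'],cv2.COLOR_RGB2HSV)
roi=np.zeros((480,640),bool); roi[190:345,255:430]=1
H,S,V=[hsv[...,i].astype(int) for i in range(3)]
# tops
m=roi&(abs(P[...,2]-.048)<.004)&(S<60)&(V>120)
m=cv2.morphologyEx(m.astype(np.uint8),cv2.MORPH_OPEN,np.ones((3,3)))
n,l,st,ce=cv2.connectedComponentsWithStats(m)
for i in range(1,n):
    if st[i,4]>150:
        v,u=np.nonzero(l==i); X=onz(c,u,v,.048)
        r=cv2.minAreaRect((X[:,:2]*1000).astype(np.float32)); print('top',st[i],np.median(P[l==i][:,2]),r,cv2.boxPoints(r).round(1).tolist())
m=roi&(P[...,2]<.02)&(V<110)&(S<90)
m=cv2.morphologyEx(m.astype(np.uint8),cv2.MORPH_OPEN,np.ones((3,3)))
n,l,st,ce=cv2.connectedComponentsWithStats(m)
for i in range(1,n):
    if st[i,4]>150:
        v,u=np.nonzero(l==i); X=onz(c,u,v,.01)
        r=cv2.minAreaRect((X[:,:2]*1000).astype(np.float32)); print('plate',st[i],np.median(P[l==i][:,2]),r,cv2.boxPoints(r).round(1).tolist())
red=roi&((H<8)|(H>172))&(S>150)&(V>80)
n,l,st,ce=cv2.connectedComponentsWithStats(red.astype(np.uint8))
for i in range(1,n):
    if st[i,4]>15: Q=P[l==i]; print('red',st[i],ce[i],np.median(Q,0),Q.min(0),Q.max(0))
# lamp height
lp=P[60:160,265:395].reshape(-1,3); lp=lp[(lp[:,2]>.05)]; print('lamp',lp.min(0),lp.max(0),np.percentile(lp,[5,50,95],axis=0))
save(c,'crop1',(240,170,440,350),4)
E
```

```text
top [ 278  207   46   51 1085] 0.048124818878392366 ((581.28955078125, 151.08189392089844), (87.33065795898438, 51.84925079345703), 72.99253845214844) [[543.7000122070312, 116.9000015258789], [593.2999877929688, 101.69999694824219], [618.9000244140625, 185.3000030517578], [569.2999877929688, 200.39999389648438]]
top [ 342  263   68   48 1472] 0.048231661803574424 ((544.8482055664062, 30.55710220336914), (83.73738861083984, 53.039695739746094), 72.9912109375) [[507.20001220703125, -1.7000000476837158], [558.0, -17.200000762939453], [582.5, 62.79999923706055], [531.7000122070312, 78.4000015258789]]
plate [324 190  39  13 252] 0.007707799795623431 ((699.4901733398438, 151.5572052001953), (26.09043312072754, 61.34136199951172), 28.039321899414062) [[673.5999755859375, 172.5], [702.4000244140625, 118.4000015258789], [725.4000244140625, 130.60000610351562], [696.5999755859375, 184.8000030517578]]
plate [393 190  37  38 330] 0.011345279888559635 ((720.121337890625, 50.59645462036133), (89.83732604980469, 25.139535903930664), 63.58738708496094) [[688.9000244140625, 16.0], [711.4000244140625,
[... 657 characters left out ...]
19], [586.2999877929688, 105.69999694824219]]
plate [369 295  55  48 745] 0.009971799495368147 ((530.4212646484375, -12.812467575073242), (31.281776428222656, 85.97576141357422), 71.60853576660156) [[484.70001220703125, -14.100000381469727], [566.2999877929688, -41.20000076293945], [576.0999755859375, -11.5], [494.6000061035156, 15.600000381469727]]
red [358 240  19  12 108] [367.06481481 245.59259259] [0.5515142  0.05020186 0.1079453 ] [ 0.07854728 -0.11379739  0.10289908] [0.55939938 0.06326323 0.7362078 ]
lamp [ 0.07854728 -0.11379739  0.05003093] [0.8892123  0.40428206 0.7362078 ] [[0.66508204 0.12291142 0.10449359]
 [0.71390245 0.18213808 0.15008075]
 [0.87392581 0.27431855 0.20996879]]
```

View pics/crop1.png

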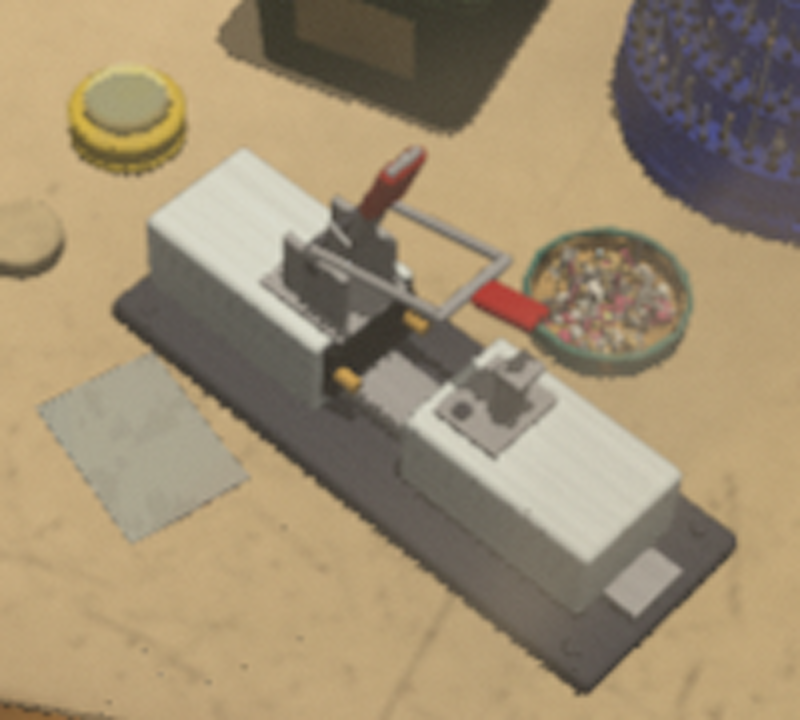

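The crop shows both halves clearly. The keeper is at about (367,270) in the full picture, the raised loop has its bar at (358,243), and the lever leans towards +x. The plate end agrees with the fixed half spanning x = -100 to -12 mm. Next I'll get the pivot, loop and keeper in the mould frame, and the lamp clearance.

```bash
cat >> h.py <<'E'
yaw=np.radians(-107.0); O=np.array([.5649,.0975,0.])
M=np.array([[np.cos(yaw),-np.sin(yaw),0],[np.sin(yaw),np.cos(yaw),0],[0,0,1]])
def tom(X): return (np.asarray(X)-O)@M      # world->mould
def tow(X): return np.asarray(X)@M.T+O
def st(msg=''):
    s=bot.sense(); R=Ro.from_quat(s['tcp_rot']).as_matrix(); 
    print(msg,'t%.2f'%s['t'],'mould mm',(tom(s['position'])*1000).round(1),'F mould',(s['ft_force']@M).round(1),'gap',round(s['finger_gap']*1000,1))
    print(' tool axes in mould (cols x y z)',(M.T@R).round(3).tolist()); return s,R
def go(target_m,Rm=None):
    """shift in tool axes (mm) and turn (deg, tool axes) to a mould-frame target"""
    s=bot.sense(); R=Ro.from_quat(s['tcp_rot']).as_matrix()
    d=R.T@(tow(np.array(target_m)/1000)-s['position'])*1000
    w=np.zeros(3) if Rm is None else Ro.from_matrix(R.T@M@Rm).as_rotvec(degrees=True)
    print('shift tool',d.round(1),'turn',w.round(1)); return d,w
def tilt(a): # tool x=+mould y, z down, body leaning to +x by a deg
    a=np.radians(a); z=np.array([-np.sin(a),0,-np.cos(a)]); x=np.array([0,1,0]); return np.column_stack([x,np.cross(z,x),z])
E
python3 - <<'E'
from h import *
for n in('scene','side'):
    c=np.load(n+'0.npy',allow_pickle=True).item(); P=cloud(c); Q=tom(P)*1000; ok=c['range_z']>0
    hsv=cv2.cvtColor(c['color'],cv2.COLOR_RGB2HSV).astype(int); 
    near=ok&(abs(Q[...,1])<30)&(Q[...,0]>-110)&(Q[...,0]<140)
    def show(nm,m): 
        q=Q[m]; 
        if len(q): print(n,nm,len(q),'min',q.min(0).round(),'med',np.median(q,0).round(1),'max',q.max(0).round())
    red=near&((hsv[...,0]<8)|(hsv[...,0]>172))&(hsv[...,1]>120)
    show('red lever',red&(Q[...,0]<25)&(Q[...,2]>90)); show('red tab',red&(Q[...,0]>25)&(Q[...,2]>70))
    show('keeper',near&(Q[...,2]>62)&(Q[...,2]<95)&(Q[...,0]>45)&(abs(Q[...,1])<14)&~red)
    show('keeper top',near&(Q[...,2]>75)&(Q[...,2]<83)&(Q[...,0]>45)&(abs(Q[...,1])<14)&~red)
    show('loop',near&(Q[...,2]>85)&(Q[...,0]>5)&(Q[...,0]<45)&~red)
    lamp=ok&(Q[...,2]>150)&(np.linalg.norm(Q[...,:2]-tom([.72,.25,0])[:2]*1000,axis=-1)<200); lamp[:,:]&=P[...,2]<.6
    show('lamp',lamp)
    q=Q[lamp]; 
    if len(q): i=np.argsort(np.hypot(q[:,0]+60,q[:,1]))[:3]; print(' lamp nearest lever',q[i].round().tolist())
    t=ok&(abs(hsv[...,0]-90)<15)&(hsv[...,1]>90)&(np.linalg.norm(Q[...,:2]-[50,60],axis=-1)<80); show('tin',t)
s,R=st('start'); go([140,0,150],tilt(25))
E
```

```text
scene red lever 27 min [ -8.  -8. 116.] med [  1.7  -4.6 135.4] max [  3.   7. 137.]
scene red tab 129 min [ 36.  -4. 101.] med [ 49.5   0.2 107.7] max [ 61.   7. 114.]
scene keeper 107 min [51. -5. 63.] med [55.4 -0.6 78.3] max [62.  9. 82.]
scene keeper top 77 min [51. -5. 75.] med [56.6  1.4 79.3] max [62.  9. 82.]
scene loop 196 min [  5. -17.  94.] med [ 29.3   0.4 101.5] max [ 43.  21. 108.]
scene lamp 15546 min [-383.   40.  150.] med [-175.2  162.4  196.6] max [-87. 290. 270.]
 lamp nearest lever [[-119.0, 87.0, 150.0], [-120.0, 87.0, 154.0], [-118.0, 89.0, 150.0]]
side red lever 121 min [-12.  -7. 108.] med [ -2.6   2.1 122.8] max [  3.  12. 137.]
side red tab 27 min [ 43.  -3. 103.] med [ 57.5   1.3 108.3] max [ 60.   7. 111.]
side keeper 84 min [48. -5. 62.] med [54.3  1.5 72.2] max [61.  9. 80.]
side keeper top 34 min [48. -5. 76.] med [56.1  1.9 78.7] max [61.  9. 80.]
side loop 51 min [  7. -16.  95.] med [ 32.8  -3.7 102.6] max [ 41.  19. 107.]
side lamp 13053 min [-391.   40.  150.] med [-204.8  257.1  290.2] max [-86. 296. 505.]
 lamp nearest lever [[-115.0, 90.0, 153.0], [-118.0, 89.0, 150.0], [-121.0, 87.0, 152.0]]
start t0.15 mould mm [-365.7 -537.2  234.1] F mould [ 0.3 -0.3 -0.5] gap 91.8
 tool axes in mould (cols x y z) [[-0.999, -0.041, 0.001], [-0.041, 0.999, 0.0], [-0.001, 0.0, -1.0]]
shift tool [-527.1  516.1   84.8] turn [19.4 20.2 90.7]
```

Emit:
play_rows([
  {"dx":-26,"dy":26},
  {"dx":-26,"dy":26},
  {"dx":-26,"dy":26},
  {"dx":-26,"dy":26},
  {"dx":-26,"dy":26},
  {"dx":-26,"dy":26},
  {"dx":-26,"dy":26},
  {"dx":-26,"dy":26},
  {"dx":-26,"dy":26},
  {"dx":-26,"dy":26},
  {"dx":-26,"dy":26,"hand":0},
  {"dx":-26,"dy":26,"hand":0},
], grip_force=5)

```text
invalid input at $.increments[0]: expected keys wx, wy, wz, dx, dy, dz, hand
```

Emit:
play_rows([
  {"wz":7},
  {"wz":7},
  {"wz":7},
  {"wz":7},
  {"wz":7},
  {"wz":7},
  {"wz":7},
  {"wz":7},
  {"wz":7},
  {"wz":7},
  {"wz":7},
  {"wz":7},
])

```text
invalid input at $.increments[0]: expected keys wx, wy, wz, dx, dy, dz, hand
```

```bash
python3 - <<'E'
from h import *
s,R=st(); print(s['joint_pos'].round(2)); go([165,0,150],tilt(25))
c=np.load('scene0.npy',allow_pickle=True).item(); Q=tom(cloud(c))*1000
m=(c['range_z']>0)&(abs(Q[...,1])<130)&(Q[...,0]>-60)&(Q[...,0]<230)&(Q[...,2]>40)&(Q[...,2]<300)&(abs(Q[...,1])>30)
print(m.sum(),Q[m].min(0) if m.any() else '',Q[m].max(0) if m.any() else '')
E
```

```text
t0.15 mould mm [-365.7 -537.2  234.1] F mould [ 0.3 -0.3 -0.5] gap 91.8
 tool axes in mould (cols x y z) [[-0.999, -0.041, 0.001], [-0.041, 0.999, 0.0], [-0.001, 0.0, -1.0]]
[-1.42  0.44  0.03  1.57 -0.01  1.13 -0.08]
shift tool [-552.1  515.1   84.9] turn [19.4 20.2 90.7]
0
```

All seven keys are needed in every row.

Emit:
play_rows([
  {"wx":0,"wy":0,"wz":0,"dx":-26,"dy":26,"dz":0,"hand":1},
  {"wx":0,"wy":0,"wz":0,"dx":-26,"dy":26,"dz":0,"hand":1},
  {"wx":0,"wy":0,"wz":0,"dx":-26,"dy":26,"dz":0,"hand":1},
  {"wx":0,"wy":0,"wz":0,"dx":-26,"dy":26,"dz":0,"hand":1},
  {"wx":0,"wy":0,"wz":0,"dx":-26,"dy":26,"dz":0,"hand":1},
  {"wx":0,"wy":0,"wz":0,"dx":-26,"dy":26,"dz":0,"hand":1},
  {"wx":0,"wy":0,"wz":0,"dx":-26,"dy":26,"dz":0,"hand":1},
  {"wx":0,"wy":0,"wz":0,"dx":-26,"dy":26,"dz":0,"hand":1},
  {"wx":0,"wy":0,"wz":0,"dx":-26,"dy":26,"dz":0,"hand":1},
  {"wx":0,"wy":0,"wz":0,"dx":-26,"dy":26,"dz":0,"hand":1},
  {"wx":0,"wy":0,"wz":0,"dx":-26,"dy":26,"dz":0,"hand":0},
  {"wx":0,"wy":0,"wz":0,"dx":-26,"dy":26,"dz":0,"hand":0},
], grip_force=5)

```text
t: 1.15
position: [0.3815, 0.2221, 0.2348]
tcp_rot: [0.791, 0.611, 0.0, -0.0]
ft_force: [0.7, 0.5, -0.3]
finger_gap: 0.0832
```

Emit:
play_rows([
  {"wx":0,"wy":0,"wz":7,"dx":0,"dy":0,"dz":0,"hand":0},
  {"wx":0,"wy":0,"wz":7,"dx":0,"dy":0,"dz":0,"hand":0},
  {"wx":0,"wy":0,"wz":7,"dx":0,"dy":0,"dz":0,"hand":0},
  {"wx":0,"wy":0,"wz":7,"dx":0,"dy":0,"dz":0,"hand":0},
  {"wx":0,"wy":0,"wz":7,"dx":0,"dy":0,"dz":0,"hand":0},
  {"wx":0,"wy":0,"wz":7,"dx":0,"dy":0,"dz":0,"hand":0},
  {"wx":0,"wy":0,"wz":7,"dx":0,"dy":0,"dz":0,"hand":0},
  {"wx":0,"wy":0,"wz":7,"dx":0,"dy":0,"dz":0,"hand":0},
  {"wx":0,"wy":0,"wz":7,"dx":0,"dy":0,"dz":0,"hand":0},
  {"wx":0,"wy":0,"wz":7,"dx":0,"dy":0,"dz":0,"hand":0},
  {"wx":0,"wy":0,"wz":7,"dx":0,"dy":0,"dz":0,"hand":0},
  {"wx":0,"wy":0,"wz":7,"dx":0,"dy":0,"dz":0,"hand":0},
])

```text
t: 2.15
position: [0.3809, 0.2237, 0.2346]
tcp_rot: [0.997, -0.079, -0.0, 0.0]
ft_force: [-0.1, 0.0, 0.1]
finger_gap: 0.0033
```

```bash
python3 - <<'E'
from h import *
s,R=st(); print(s['joint_pos'].round(2)); go([165,0,150],tilt(25))
E
```

```text
t2.15 mould mm [ -66.9 -212.9  234.6] F mould [-0.  -0.1  0.1] gap 3.3
 tool axes in mould (cols x y z) [[-0.139, 0.99, 0.0], [0.99, 0.139, -0.0], [-0.0, 0.0, -1.0]]
[-0.98  0.13  0.38  2.02 -0.06  1.01 -0.74]
shift tool [178.6 259.3  84.6] turn [25.   1.8  7.9]
```

Emit:
play_rows([
  {"wx":0,"wy":0,"wz":7,"dx":0,"dy":0,"dz":0,"hand":0},
  {"wx":0,"wy":0,"wz":1,"dx":0,"dy":0,"dz":0,"hand":0},
  {"wx":0,"wy":0,"wz":0,"dx":26,"dy":29,"dz":0,"hand":0},
  {"wx":0,"wy":0,"wz":0,"dx":26,"dy":29,"dz":0,"hand":0},
  {"wx":0,"wy":0,"wz":0,"dx":26,"dy":29,"dz":0,"hand":0},
  {"wx":0,"wy":0,"wz":0,"dx":26,"dy":29,"dz":0,"hand":0},
  {"wx":0,"wy":0,"wz":0,"dx":26,"dy":29,"dz":0,"hand":0},
  {"wx":0,"wy":0,"wz":0,"dx":26,"dy":29,"dz":0,"hand":0},
  {"wx":0,"wy":0,"wz":0,"dx":26,"dy":29,"dz":0,"hand":0},
  {"wx":0,"wy":0,"wz":0,"dx":26,"dy":29,"dz":0,"hand":0},
])

```text
t: 2.98
position: [0.5142, -0.0598, 0.2347]
tcp_rot: [0.99, -0.143, 0.0, -0.0]
ft_force: [1.4, 1.4, 0.2]
finger_gap: 0.0007
```

Emit:
play_rows([
  {"wx":6.25,"wy":0,"wz":0,"dx":0,"dy":0,"dz":20,"hand":0},
  {"wx":6.25,"wy":0,"wz":0,"dx":0,"dy":0,"dz":20,"hand":0},
  {"wx":6.25,"wy":0,"wz":0,"dx":0,"dy":0,"dz":20,"hand":0},
  {"wx":6.25,"wy":0,"wz":0,"dx":0,"dy":0,"dz":20,"hand":0},
  {"wx":0,"wy":0,"wz":0,"dx":0,"dy":0,"dz":0,"hand":0},
  {"wx":0,"wy":0,"wz":0,"dx":0,"dy":0,"dz":0,"hand":0},
])

```text
t: 3.48
position: [0.5161, -0.0478, 0.1552]
tcp_rot: [0.966, -0.144, 0.03, -0.213]
ft_force: [-0.1, 0.7, 1.4]
finger_gap: 0.0001
```

```bash
python3 - <<'E'
from h import *
s,R=st(); print(s['joint_pos'].round(2)); go([140,1,33],tilt(25))
E
```

```text
t3.48 mould mm [153.2  -4.2 155.2] F mould [-0.6 -0.3  1.4] gap 0.1
 tool axes in mould (cols x y z) [[-0.003, 0.908, -0.42], [1.0, 0.001, -0.005], [-0.004, -0.42, -0.908]]
[-0.04  0.4   0.43  2.01 -0.76  0.96  0.57]
shift tool [  5.7  39.3 116.5] turn [0.2 0.3 0. ]
```

Emit:
play_rows([
  {"wx":0,"wy":0,"wz":0,"dx":1.4,"dy":9.8,"dz":29,"hand":0},
  {"wx":0,"wy":0,"wz":0,"dx":1.4,"dy":9.8,"dz":29,"hand":0},
  {"wx":0,"wy":0,"wz":0,"dx":1.4,"dy":9.8,"dz":29,"hand":0},
  {"wx":0,"wy":0,"wz":0,"dx":1.4,"dy":9.8,"dz":29,"hand":0},
  {"wx":0,"wy":0,"wz":0,"dx":0,"dy":0,"dz":0,"hand":0},
  {"wx":0,"wy":0,"wz":0,"dx":0,"dy":0,"dz":0,"hand":0},
])

```text
t: 3.98
position: [0.5269, -0.032, 0.0353]
tcp_rot: [0.966, -0.139, 0.03, -0.214]
ft_force: [1.3, -0.4, 0.8]
finger_gap: -0.0001
```

```bash
python3 - <<'E'
from h import *
st(); c=cam('scene'); save(c,'c2',(240,120,480,340),3)
E
```

```text
t3.98 mould mm [134.9   1.5  35.3] F mould [-0.   1.4  0.8] gap -0.1
 tool axes in mould (cols x y z) [[-0.011, 0.907, -0.422], [1.0, 0.01, -0.006], [-0.002, -0.422, -0.907]]
```

View pics/c2.png

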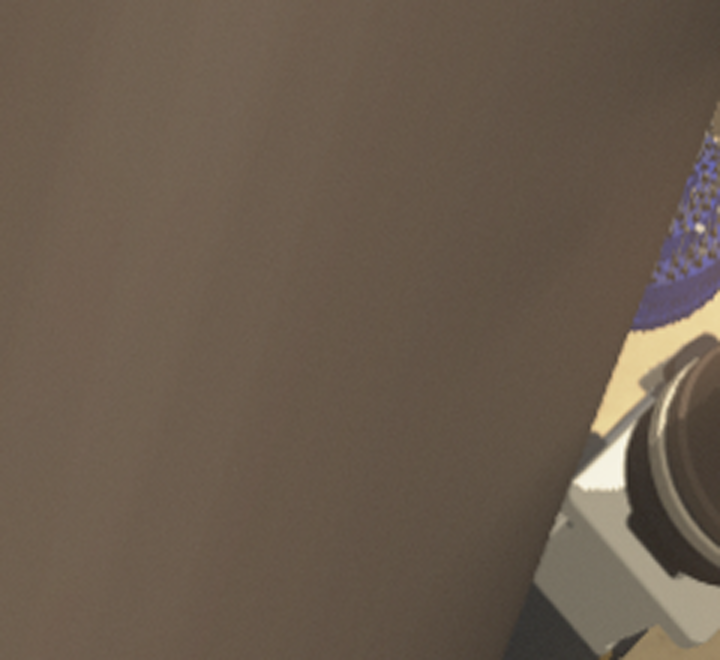

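The arm blocks the scene camera, so from here I'll work from force and use the side and wrist views. Starting the push.

Emit:
play_rows([
  {"wx":0,"wy":0,"wz":0,"dx":0,"dy":-1.8,"dz":0.85,"hand":0},
  {"wx":0,"wy":0,"wz":0,"dx":0,"dy":-1.8,"dz":0.85,"hand":0},
  {"wx":0,"wy":0,"wz":0,"dx":0,"dy":-1.8,"dz":0.85,"hand":0},
  {"wx":0,"wy":0,"wz":0,"dx":0,"dy":-1.8,"dz":0.85,"hand":0},
  {"wx":0,"wy":0,"wz":0,"dx":0,"dy":-1.8,"dz":0.85,"hand":0},
  {"wx":0,"wy":0,"wz":0,"dx":0,"dy":-1.8,"dz":0.85,"hand":0},
  {"wx":0,"wy":0,"wz":0,"dx":0,"dy":-1.8,"dz":0.85,"hand":0},
  {"wx":0,"wy":0,"wz":0,"dx":0,"dy":-1.8,"dz":0.85,"hand":0},
])

```text
t: 4.7
position: [0.5313, -0.0193, 0.0346]
tcp_rot: [0.966, -0.142, 0.031, -0.214]
ft_force: [-0.8, -2.3, 2.3]
finger_gap: 0.0003
```

```bash
python3 - <<'E'
from h import *
st()
E
```

```text
t4.70 mould mm [121.5   2.   34.6] F mould [ 2.4 -0.1  2.3] gap 0.3
 tool axes in mould (cols x y z) [[-0.005, 0.906, -0.422], [1.0, 0.005, -0.002], [0.0, -0.422, -0.906]]
```

Emit:
play_rows([
  {"wx":0,"wy":0,"wz":0,"dx":0,"dy":-1.8,"dz":0.85,"hand":0},
  {"wx":0,"wy":0,"wz":0,"dx":0,"dy":-1.8,"dz":0.85,"hand":0},
  {"wx":0,"wy":0,"wz":0,"dx":0,"dy":-1.8,"dz":0.85,"hand":0},
  {"wx":0,"wy":0,"wz":0,"dx":0,"dy":-1.8,"dz":0.85,"hand":0},
])

```text
t: 5.03
position: [0.5336, -0.0115, 0.0345]
tcp_rot: [0.966, -0.142, 0.031, -0.214]
ft_force: [0.1, -2.9, 1.4]
finger_gap: 0.0007
```

```bash
python3 - <<'E'
from h import *
st()
c=cam('side'); save(c,'c3',(220,170,420,330),4)
E
```

```text
t5.03 mould mm [113.4   2.   34.5] F mould [2.7 0.9 1.4] gap 0.7
 tool axes in mould (cols x y z) [[-0.006, 0.906, -0.422], [1.0, 0.005, -0.002], [-0.0, -0.422, -0.906]]
```

View pics/c3.png

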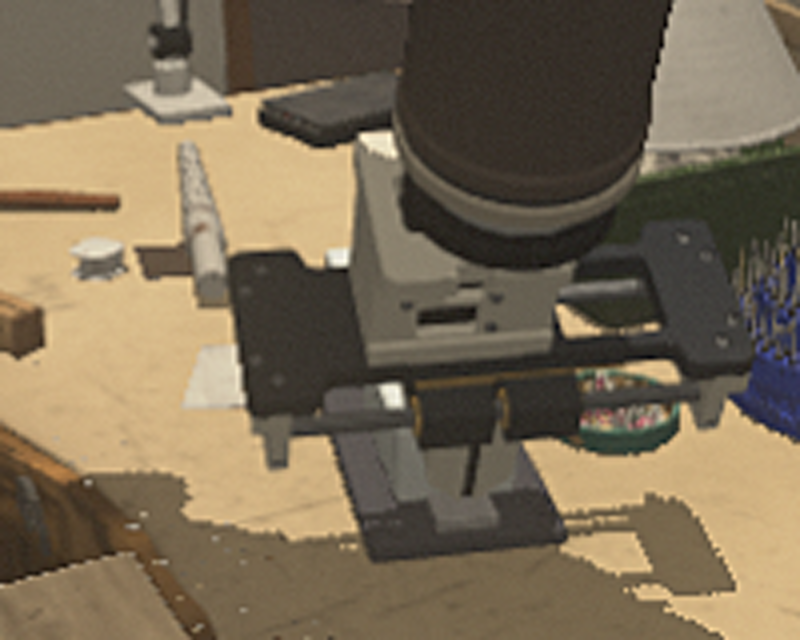

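The closed fingers are on the push face and the force matches the 2.5 N sliding friction. The gripper is clear of the tin and the blue block. I'll continue and slow down near x = 100.

Emit:
play_rows([
  {"wx":0,"wy":0,"wz":0,"dx":0,"dy":-1.8,"dz":0.85,"hand":0},
  {"wx":0,"wy":0,"wz":0,"dx":0,"dy":-1.8,"dz":0.85,"hand":0},
  {"wx":0,"wy":0,"wz":0,"dx":0,"dy":-1.8,"dz":0.85,"hand":0},
  {"wx":0,"wy":0,"wz":0,"dx":0,"dy":-1.8,"dz":0.85,"hand":0},
  {"wx":0,"wy":0,"wz":0,"dx":0,"dy":-1.8,"dz":0.85,"hand":0},
  {"wx":0,"wy":0,"wz":0,"dx":0,"dy":0,"dz":0,"hand":0},
])

```text
t: 5.58
position: [0.5366, -0.0013, 0.0346]
tcp_rot: [0.966, -0.141, 0.031, -0.214]
ft_force: [-1.0, -1.5, 0.8]
finger_gap: 0.0006
```

```bash
python3 - <<'E'
from h import *
st()
E
```

```text
t5.58 mould mm [102.7   1.8  34.6] F mould [ 1.8 -0.5  0.8] gap 0.6
 tool axes in mould (cols x y z) [[-0.007, 0.906, -0.423], [1.0, 0.006, -0.003], [0.0, -0.423, -0.906]]
```

Emit:
play_rows([
  {"wx":0,"wy":0,"wz":0,"dx":0,"dy":-0.9,"dz":0.4,"hand":0},
  {"wx":0,"wy":0,"wz":0,"dx":0,"dy":-0.9,"dz":0.4,"hand":0},
  {"wx":0,"wy":0,"wz":0,"dx":0,"dy":0,"dz":0,"hand":0},
])

```text
t: 5.83
position: [0.537, 0.0001, 0.0345]
tcp_rot: [0.966, -0.141, 0.031, -0.214]
ft_force: [-1.2, -2.3, 1.0]
finger_gap: 0.0006
```

```bash
python3 - <<'E'
from h import *
st()
E
```

```text
t5.83 mould mm [101.2   1.8  34.5] F mould [ 2.6 -0.5  1. ] gap 0.6
 tool axes in mould (cols x y z) [[-0.006, 0.906, -0.423], [1.0, 0.005, -0.003], [-0.0, -0.423, -0.906]]
```

Emit:
play_rows([
  {"wx":0,"wy":0,"wz":0,"dx":0,"dy":-0.9,"dz":0.4,"hand":0},
  {"wx":0,"wy":0,"wz":0,"dx":0,"dy":-0.9,"dz":0.4,"hand":0},
  {"wx":0,"wy":0,"wz":0,"dx":0,"dy":-0.9,"dz":0.4,"hand":0},
  {"wx":0,"wy":0,"wz":0,"dx":0,"dy":0,"dz":0,"hand":0},
])

```text
t: 6.17
position: [0.5379, 0.0031, 0.0346]
tcp_rot: [0.966, -0.141, 0.031, -0.214]
ft_force: [-0.5, -1.6, -0.0]
finger_gap: 0.0005
```

Emit:
play_rows([
  {"wx":0,"wy":0,"wz":0,"dx":0,"dy":-0.9,"dz":0.4,"hand":0},
  {"wx":0,"wy":0,"wz":0,"dx":0,"dy":0,"dz":0,"hand":0},
])

```text
t: 6.33
position: [0.5382, 0.004, 0.0346]
tcp_rot: [0.966, -0.141, 0.031, -0.214]
ft_force: [-1.3, -2.8, -0.1]
finger_gap: 0.0003
```

Emit:
play_rows([
  {"wx":0,"wy":0,"wz":0,"dx":0,"dy":-0.7,"dz":0.3,"hand":0},
  {"wx":0,"wy":0,"wz":0,"dx":0,"dy":0,"dz":0,"hand":0},
])

```text
t: 6.5
position: [0.5384, 0.0046, 0.0346]
tcp_rot: [0.966, -0.141, 0.031, -0.214]
ft_force: [0.3, -2.2, 0.9]
finger_gap: 0.0007
```

Emit:
play_rows([
  {"wx":0,"wy":0,"wz":0,"dx":0,"dy":-0.5,"dz":0.2,"hand":0},
  {"wx":0,"wy":0,"wz":0,"dx":0,"dy":0,"dz":0,"hand":0},
])

```text
t: 6.67
position: [0.5385, 0.0051, 0.0347]
tcp_rot: [0.966, -0.141, 0.031, -0.214]
ft_force: [-1.4, -2.4, 0.0]
finger_gap: 0.0003
```

Emit:
play_rows([
  {"wx":0,"wy":0,"wz":0,"dx":0,"dy":-0.7,"dz":0.3,"hand":0},
  {"wx":0,"wy":0,"wz":0,"dx":0,"dy":0,"dz":0,"hand":0},
])

```text
t: 6.83
position: [0.5388, 0.0059, 0.0347]
tcp_rot: [0.966, -0.141, 0.031, -0.214]
ft_force: [0.2, -2.5, 0.2]
finger_gap: 0.0007
```

Emit:
play_rows([
  {"wx":0,"wy":0,"wz":0,"dx":0,"dy":-0.5,"dz":0.2,"hand":0},
  {"wx":0,"wy":0,"wz":0,"dx":0,"dy":0,"dz":0,"hand":0},
])

```text
t: 7.0
position: [0.5389, 0.0064, 0.0347]
tcp_rot: [0.966, -0.141, 0.031, -0.214]
ft_force: [0.1, -3.4, 0.6]
finger_gap: 0.0006
```

Emit:
play_rows([
  {"wx":0,"wy":0,"wz":0,"dx":0,"dy":-0.5,"dz":0.2,"hand":0},
  {"wx":0,"wy":0,"wz":0,"dx":0,"dy":0,"dz":0,"hand":0},
])

```text
t: 7.17
position: [0.5391, 0.0069, 0.0348]
tcp_rot: [0.966, -0.141, 0.031, -0.214]
ft_force: [-0.4, -3.3, -0.2]
finger_gap: 0.0005
```

Emit:
play_rows([
  {"wx":0,"wy":0,"wz":0,"dx":0,"dy":-0.5,"dz":0.2,"hand":0},
  {"wx":0,"wy":0,"wz":0,"dx":0,"dy":0,"dz":0,"hand":0},
])

```text
t: 7.33
position: [0.5392, 0.0074, 0.0348]
tcp_rot: [0.966, -0.141, 0.031, -0.214]
ft_force: [-0.2, -2.9, 0.2]
finger_gap: 0.0003
```

Emit:
play_rows([
  {"wx":0,"wy":0,"wz":0,"dx":0,"dy":-0.7,"dz":0.3,"hand":0},
  {"wx":0,"wy":0,"wz":0,"dx":0,"dy":0,"dz":0,"hand":0},
])

```text
t: 7.5
position: [0.5394, 0.0082, 0.0348]
tcp_rot: [0.966, -0.141, 0.031, -0.214]
ft_force: [-1.2, -2.6, -0.6]
finger_gap: 0.0007
```

Emit:
play_rows([
  {"wx":0,"wy":0,"wz":0,"dx":0,"dy":-0.5,"dz":0.2,"hand":0},
  {"wx":0,"wy":0,"wz":0,"dx":0,"dy":0,"dz":0,"hand":0},
])

```text
t: 7.67
position: [0.5396, 0.0087, 0.0348]
tcp_rot: [0.966, -0.141, 0.031, -0.214]
ft_force: [-0.6, -2.6, 0.3]
finger_gap: 0.0007
```

Emit:
play_rows([
  {"wx":0,"wy":0,"wz":0,"dx":0,"dy":-0.45,"dz":0.2,"hand":0},
  {"wx":0,"wy":0,"wz":0,"dx":0,"dy":0,"dz":0,"hand":0},
])

```text
t: 7.83
position: [0.5397, 0.0091, 0.0349]
tcp_rot: [0.966, -0.141, 0.031, -0.214]
ft_force: [-0.0, -2.8, -0.8]
finger_gap: 0.0007
```

Emit:
play_rows([
  {"wx":0,"wy":0,"wz":0,"dx":0,"dy":-0.45,"dz":0.2,"hand":0},
  {"wx":0,"wy":0,"wz":0,"dx":0,"dy":0,"dz":0,"hand":0},
])

```text
t: 8.0
position: [0.5399, 0.0096, 0.0349]
tcp_rot: [0.966, -0.141, 0.031, -0.214]
ft_force: [-0.1, -2.6, -0.5]
finger_gap: 0.0007
```

Emit:
play_rows([
  {"wx":0,"wy":0,"wz":0,"dx":0,"dy":-0.45,"dz":0.2,"hand":0},
  {"wx":0,"wy":0,"wz":0,"dx":0,"dy":0,"dz":0,"hand":0},
])

```text
t: 8.17
position: [0.54, 0.01, 0.0349]
tcp_rot: [0.966, -0.141, 0.031, -0.214]
ft_force: [-0.1, -2.5, -0.7]
finger_gap: 0.0009
```

Emit:
play_rows([
  {"wx":0,"wy":0,"wz":0,"dx":0,"dy":-0.45,"dz":0.2,"hand":0},
  {"wx":0,"wy":0,"wz":0,"dx":0,"dy":0,"dz":0,"hand":0},
])

```text
t: 8.33
position: [0.5401, 0.0105, 0.0349]
tcp_rot: [0.966, -0.141, 0.031, -0.214]
ft_force: [-0.6, -2.4, -1.6]
finger_gap: 0.0004
```

Emit:
play_rows([
  {"wx":0,"wy":0,"wz":0,"dx":0,"dy":-0.45,"dz":0.2,"hand":0},
  {"wx":0,"wy":0,"wz":0,"dx":0,"dy":0,"dz":0,"hand":0},
])

```text
t: 8.5
position: [0.5403, 0.011, 0.0349]
tcp_rot: [0.966, -0.141, 0.031, -0.214]
ft_force: [-0.9, -2.9, -0.1]
finger_gap: 0.0004
```

Emit:
play_rows([
  {"wx":0,"wy":0,"wz":0,"dx":0,"dy":-0.45,"dz":0.2,"hand":0},
  {"wx":0,"wy":0,"wz":0,"dx":0,"dy":0,"dz":0,"hand":0},
])

```text
t: 8.67
position: [0.5404, 0.0115, 0.0349]
tcp_rot: [0.966, -0.141, 0.031, -0.214]
ft_force: [-0.7, -4.1, -0.7]
finger_gap: 0.0008
```

Emit:
play_rows([
  {"wx":0,"wy":0,"wz":0,"dx":0,"dy":-0.3,"dz":0.15,"hand":0},
  {"wx":0,"wy":0,"wz":0,"dx":0,"dy":0,"dz":0,"hand":0},
])

```text
t: 8.83
position: [0.5405, 0.0118, 0.0349]
tcp_rot: [0.966, -0.141, 0.031, -0.214]
ft_force: [-0.8, -2.1, -1.5]
finger_gap: 0.0004
```

Emit:
play_rows([
  {"wx":0,"wy":0,"wz":0,"dx":0,"dy":-0.4,"dz":0.15,"hand":0},
  {"wx":0,"wy":0,"wz":0,"dx":0,"dy":0,"dz":0,"hand":0},
])

```text
t: 9.0
position: [0.5406, 0.0122, 0.0349]
tcp_rot: [0.966, -0.141, 0.031, -0.214]
ft_force: [-0.9, -2.9, -1.4]
finger_gap: 0.0004
```

Emit:
play_rows([
  {"wx":0,"wy":0,"wz":0,"dx":0,"dy":-0.4,"dz":0.15,"hand":0},
  {"wx":0,"wy":0,"wz":0,"dx":0,"dy":0,"dz":0,"hand":0},
])

```text
t: 9.17
position: [0.5407, 0.0126, 0.0349]
tcp_rot: [0.966, -0.141, 0.031, -0.214]
ft_force: [-0.7, -2.9, -0.8]
finger_gap: 0.0004
```

Emit:
play_rows([
  {"wx":0,"wy":0,"wz":0,"dx":0,"dy":-0.45,"dz":0.2,"hand":0},
  {"wx":0,"wy":0,"wz":0,"dx":0,"dy":0,"dz":0,"hand":0},
])

```text
t: 9.33
position: [0.5409, 0.0131, 0.0349]
tcp_rot: [0.966, -0.141, 0.031, -0.214]
ft_force: [-0.0, -2.8, -1.0]
finger_gap: 0.0006
```

Emit:
play_rows([
  {"wx":0,"wy":0,"wz":0,"dx":0,"dy":-0.45,"dz":0.2,"hand":0},
  {"wx":0,"wy":0,"wz":0,"dx":0,"dy":0,"dz":0,"hand":0},
])

```text
t: 9.5
position: [0.5411, 0.0135, 0.035]
tcp_rot: [0.966, -0.141, 0.031, -0.214]
ft_force: [-0.3, -3.6, -1.3]
finger_gap: 0.0003
```

Emit:
play_rows([
  {"wx":0,"wy":0,"wz":0,"dx":0,"dy":-0.45,"dz":0.2,"hand":0},
  {"wx":0,"wy":0,"wz":0,"dx":0,"dy":0,"dz":0,"hand":0},
  {"wx":0,"wy":0,"wz":0,"dx":0,"dy":0,"dz":0,"hand":0},
])

```text
t: 9.75
position: [0.5412, 0.014, 0.035]
tcp_rot: [0.966, -0.141, 0.031, -0.214]
ft_force: [-0.7, -1.8, -2.0]
finger_gap: 0.0002
```

Emit:
play_rows([
  {"wx":0,"wy":0,"wz":0,"dx":0,"dy":-0.45,"dz":0.2,"hand":0},
  {"wx":0,"wy":0,"wz":0,"dx":0,"dy":0,"dz":0,"hand":0},
])

```text
t: 9.92
position: [0.5413, 0.0143, 0.0349]
tcp_rot: [0.966, -0.142, 0.031, -0.214]
ft_force: [-0.5, -3.0, -1.5]
finger_gap: 0.0003
```

Emit:
play_rows([
  {"wx":0,"wy":0,"wz":0,"dx":0,"dy":-0.45,"dz":0.2,"hand":0},
  {"wx":0,"wy":0,"wz":0,"dx":0,"dy":0,"dz":0,"hand":0},
])

```text
t: 10.08
position: [0.5414, 0.0145, 0.0349]
tcp_rot: [0.966, -0.142, 0.031, -0.214]
ft_force: [-1.7, -4.3, -1.7]
finger_gap: 0.0003
```

Emit:
play_rows([
  {"wx":0,"wy":0,"wz":0,"dx":0,"dy":-0.35,"dz":0.15,"hand":0},
  {"wx":0,"wy":0,"wz":0,"dx":0,"dy":0,"dz":0,"hand":0},
])

```text
t: 10.25
position: [0.5415, 0.0148, 0.0349]
tcp_rot: [0.966, -0.142, 0.031, -0.214]
ft_force: [-2.4, -4.5, -1.3]
finger_gap: 0.0007
```

```bash
python3 - <<'E'
from h import *
f=[]
for i in range(4):
    cam('side'); f.append(bot.sense()['ft_force']@M)
print(np.mean(f,0)); st()
E
```

```text
[ 5.10113083  0.11687552 -1.23984614]
 t10.45 mould mm [86.   1.8 34.9] F mould [ 5.   1.  -1.4] gap 0.5
 tool axes in mould (cols x y z) [[-0.005, 0.907, -0.422], [1.0, 0.005, -0.002], [0.0, -0.422, -0.907]]
```

Emit:
play_rows([
  {"wx":0,"wy":0,"wz":0,"dx":0,"dy":-0.35,"dz":0.15,"hand":0},
  {"wx":0,"wy":0,"wz":0,"dx":0,"dy":0,"dz":0,"hand":0},
  {"wx":0,"wy":0,"wz":0,"dx":0,"dy":0,"dz":0,"hand":0},
  {"wx":0,"wy":0,"wz":0,"dx":0,"dy":0,"dz":0,"hand":0},
  {"wx":0,"wy":0,"wz":0,"dx":0,"dy":0,"dz":0,"hand":0},
])

```text
t: 10.87
position: [0.5415, 0.0149, 0.0349]
tcp_rot: [0.966, -0.142, 0.031, -0.214]
ft_force: [-2.6, -6.2, -0.3]
finger_gap: 0.0004
```

```bash
python3 - <<'E'
from h import *
f=[]
for i in range(4):
    cam('side'); f.append(bot.sense()['ft_force']@M)
print(np.mean(f,0)); st()
E
```

```text
[ 5.31653418 -0.462449   -1.01062152]
 t11.07 mould mm [85.8  1.8 34.9] F mould [ 5.2 -0.7 -0.7] gap 0.6
 tool axes in mould (cols x y z) [[-0.005, 0.907, -0.422], [1.0, 0.005, -0.002], [0.0, -0.422, -0.907]]
```

Emit:
play_rows([
  {"wx":0,"wy":0,"wz":0,"dx":0,"dy":-0.4,"dz":0.2,"hand":0},
  {"wx":0,"wy":0,"wz":0,"dx":0,"dy":0,"dz":0,"hand":0},
  {"wx":0,"wy":0,"wz":0,"dx":0,"dy":0,"dz":0,"hand":0},
  {"wx":0,"wy":0,"wz":0,"dx":0,"dy":0,"dz":0,"hand":0},
  {"wx":0,"wy":0,"wz":0,"dx":0,"dy":0,"dz":0,"hand":0},
])

```text
t: 11.48
position: [0.5416, 0.0152, 0.0348]
tcp_rot: [0.966, -0.142, 0.031, -0.214]
ft_force: [-3.4, -5.4, -1.9]
finger_gap: 0.0009
```

Emit:
play_rows([
  {"wx":0,"wy":0,"wz":0,"dx":0,"dy":9,"dz":-4.2,"hand":0},
  {"wx":0,"wy":0,"wz":0,"dx":0,"dy":18,"dz":-8.4,"hand":0},
  {"wx":0,"wy":0,"wz":0,"dx":0,"dy":0,"dz":-38,"hand":0},
  {"wx":0,"wy":0,"wz":0,"dx":0,"dy":0,"dz":-38,"hand":0},
  {"wx":0,"wy":0,"wz":0,"dx":0,"dy":0,"dz":-38,"hand":0.35},
  {"wx":-6,"wy":0,"wz":0,"dx":0,"dy":0,"dz":-38,"hand":0.35},
  {"wx":-6,"wy":0,"wz":0,"dx":0,"dy":20,"dz":-20,"hand":0.35},
  {"wx":-6,"wy":0,"wz":0,"dx":0,"dy":20,"dz":0,"hand":0.35},
  {"wx":0,"wy":0,"wz":0,"dx":0,"dy":0,"dz":0,"hand":0.35},
  {"wx":0,"wy":0,"wz":0,"dx":0,"dy":0,"dz":0,"hand":0.35},
])

```text
t: 12.32
position: [0.502, -0.1148, 0.1807]
tcp_rot: [0.988, -0.143, 0.009, -0.062]
ft_force: [-0.5, 0.8, -0.5]
finger_gap: 0.031
```

```bash
cat >> h.py <<'E'
def meas(n):
    c=cam(n); Q=tom(cloud(c))*1000; ok=c['range_z']>0
    hsv=cv2.cvtColor(c['color'],cv2.COLOR_RGB2HSV).astype(int)
    near=ok&(abs(Q[...,1])<24)&(Q[...,0]>-110)&(Q[...,0]<140)&(Q[...,2]<150)
    red=near&((hsv[...,0]<8)|(hsv[...,0]>172))&(hsv[...,1]>120)
    def show(nm,m):
        q=Q[m]
        if len(q)>3: print(n,nm,len(q),'p3',np.percentile(q,3,axis=0).round(1),'med',np.median(q,0).round(1),'p97',np.percentile(q,97,axis=0).round(1))
    show('red lever',red&(Q[...,2]>75)&(Q[...,0]<28)); show('red tab',red&(Q[...,0]>28)&(Q[...,2]>60))
    g=near&~red&(abs(Q[...,1])<13)&(Q[...,0]>0)
    show('keeper top',g&(Q[...,2]>75.5)&(Q[...,2]<82)); 
    show('moving half end',near&(Q[...,2]>46)&(Q[...,2]<50)&(Q[...,0]>50))
    show('loop',near&~red&(Q[...,2]>85)&(Q[...,0]>5)&(Q[...,0]<60))
    return c
E
python3 - <<'E'
from h import *
st(); 
for n in('scene','side','wrist'): save(meas(n),'d_'+n)
E
```

```text
t12.32 mould mm [221.4   1.9 180.7] F mould [-0.6 -0.7 -0.5] gap 31.0
 tool axes in mould (cols x y z) [[-0.009, 0.992, -0.126], [1.0, 0.009, -0.002], [-0.001, -0.126, -0.992]]
scene red lever 27 p3 [ -7.1  -8.2 117.8] med [  1.8  -3.9 135.2] p97 [  3.2   6.7 138.3]
scene red tab 127 p3 [ 38.   -3.6 103.6] med [ 49.6   0.5 108. ] p97 [ 60.5   6.3 111.6]
scene keeper top 38 p3 [15.5 -5.2 75.8] med [20.4 -0.7 78.9] p97 [26.   8.8 80.6]
scene moving half end 485 p3 [ 50.5 -22.1  46.3] med [62.6 -0.2 48.1] p97 [74.1 22.7 49.8]
scene loop 204 p3 [  7.2 -16.2  95.5] med [ 30.9   3.6 101.9] p97 [ 54.   19.9 108.5]
side red lever 116 p3 [ -7.8  -6.1 111.6] med [ -2.4   2.1 123. ] p97 [  1.6  10.5 135.6]
side red tab 28 p3 [ 44.7  -3.1 105.7] med [ 58.4   0.9 108.6] p97 [ 60.1   6.5 110.7]
side keeper top 31 p3 [12.3 -4.5 76.5] med [21.7  2.1 78.8] p97 [25.6  8.7 80. ]
side moving half end 191 p3 [ 51.2 -21.5  46.2] med [63.8 -0.2 48. ] p97 [74.3 21.8 49.4]
side loop 38 p3 [  8.3 -16.   96.4] med [ 32.7  -7.4 102.7] p97 [ 39.9   9.9 106.5]
wrist red tab 45 p3 [ 60.3  -2.2 108.5] med [ 61.    2.5 110.3] p97 [ 61.6   6.6 111.7]
wrist moving half end 1971 p3 [ 50.8 -22.9  46.9] med [63.2 -0.2 49.1] p97 [75.  22.5 49.9]
```

```bash
python3 - <<'E'
from h import *
go([53,1.2,150],tilt(7)); R=tilt(7); print((R.T@[0,0,-44]).round(1))
E
```

```text
shift tool [   0.5 -165.1   50.8] turn [-0.2  0.2  0.3]
[ 0.   5.4 43.7]
```

View pics/d_wrist.png

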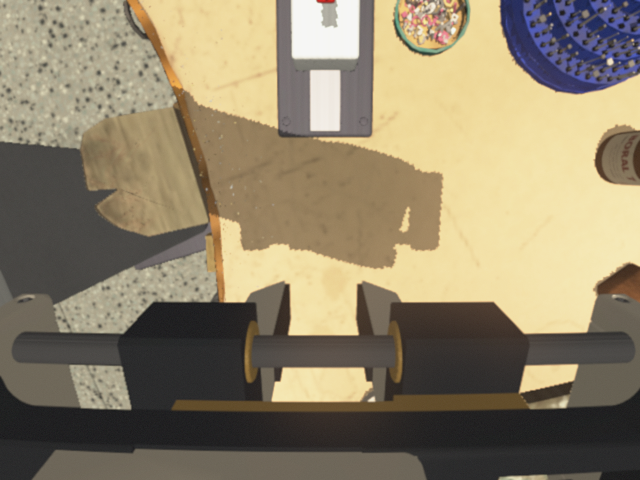

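The wrist view shows the fingers half open and lined up with the mould, with the tab just visible at (327,5). Moving over the tab.

Emit:
play_rows([
  {"wx":0,"wy":0,"wz":0,"dx":0.1,"dy":-33,"dz":10.2,"hand":0.35},
  {"wx":0,"wy":0,"wz":0,"dx":0.1,"dy":-33,"dz":10.2,"hand":0.35},
  {"wx":0,"wy":0,"wz":0,"dx":0.1,"dy":-33,"dz":10.2,"hand":0.35},
  {"wx":0,"wy":0,"wz":0,"dx":0.1,"dy":-33,"dz":10.2,"hand":0.35},
  {"wx":0,"wy":0,"wz":0,"dx":0.1,"dy":-33,"dz":10.2,"hand":0.35},
  {"wx":0,"wy":0,"wz":0,"dx":0,"dy":0,"dz":0,"hand":0.35},
  {"wx":0,"wy":0,"wz":0,"dx":0,"dy":0,"dz":0,"hand":0.35},
  {"wx":0,"wy":0,"wz":0,"dx":0,"dy":0,"dz":0,"hand":0.35},
])

```text
t: 13.13
position: [0.5506, 0.0447, 0.1495]
tcp_rot: [0.988, -0.145, 0.008, -0.06]
ft_force: [0.4, -0.5, 0.7]
finger_gap: 0.0322
```

```bash
python3 - <<'E'
from h import *
st(); go([53,1.2,106],tilt(7)); c=meas('wrist'); save(c,'w2')
E
```

```text
t13.13 mould mm [ 54.6   1.8 149.5] F mould [0.4 0.5 0.7] gap 32.2
 tool axes in mould (cols x y z) [[-0.005, 0.993, -0.122], [1.0, 0.005, -0.002], [-0.002, -0.122, -0.993]]
shift tool [-0.5  3.7 43.4] turn [0.  0.1 0.3]
wrist red lever 747 p3 [-10.7  -7.1 117.7] med [ -5.6   1.8 132.1] p97 [  0.3  10.5 139.5]
wrist red tab 804 p3 [ 37.   -3.2 105.8] med [ 48.    2.  109.1] p97 [ 59.1   7.1 112.2]
wrist keeper top 386 p3 [14.8 -5.2 78.8] med [20.1  1.7 80.3] p97 [25.6  8.1 81.5]
wrist moving half end 1067 p3 [ 50.7 -22.8  47.8] med [62.2 -7.7 49.3] p97 [73.7 22.9 49.9]
wrist loop 1437 p3 [  6.7 -16.5  97.1] med [ 31.4  -1.6 104. ] p97 [ 55.3  19.9 149. ]
```

View pics/w2.png

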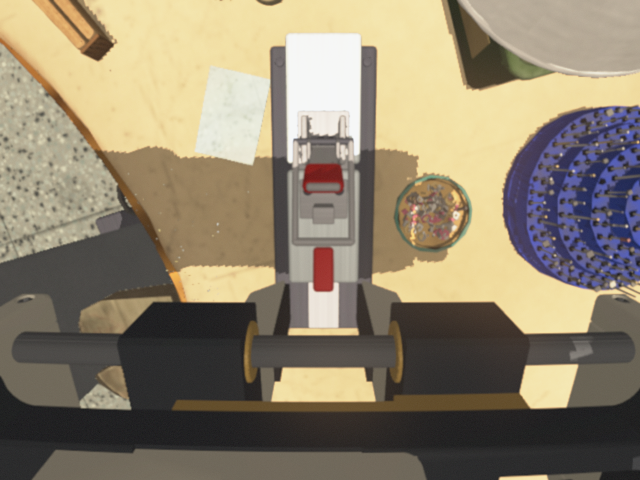

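The wrist view shows the bar at (323,240), already beyond the keeper at (323,213), and the tab at (323,268) centred between the fingers. I'll lower and grip lightly.

Emit:
play_rows([
  {"wx":0,"wy":0,"wz":0,"dx":0,"dy":1.2,"dz":14.4,"hand":0.35},
  {"wx":0,"wy":0,"wz":0,"dx":0,"dy":1.2,"dz":14.4,"hand":0.35},
  {"wx":0,"wy":0,"wz":0,"dx":0,"dy":1.2,"dz":14.4,"hand":0.35},
  {"wx":0,"wy":0,"wz":0,"dx":0,"dy":0,"dz":0,"hand":0.2},
  {"wx":0,"wy":0,"wz":0,"dx":0,"dy":0,"dz":0,"hand":0.15},
  {"wx":0,"wy":0,"wz":0,"dx":0,"dy":0,"dz":0,"hand":0.1},
  {"wx":0,"wy":0,"wz":0,"dx":0,"dy":0,"dz":0,"hand":0.05},
  {"wx":0,"wy":0,"wz":0,"dx":0,"dy":0,"dz":0,"hand":0},
  {"wx":0,"wy":0,"wz":0,"dx":0,"dy":0,"dz":0,"hand":0},
  {"wx":0,"wy":0,"wz":0,"dx":0,"dy":0,"dz":0,"hand":0},
], grip_force=5)

```text
t: 14.02
position: [0.5514, 0.0466, 0.1071]
tcp_rot: [0.988, -0.145, 0.009, -0.06]
ft_force: [-3.9, -3.6, 1.4]
finger_gap: 0.0123
```

```bash
python3 - <<'E'
from h import *
st()
# arc: pin (-23.3,85.9); tab grip point r=80
s=bot.sense(); p=tom(s['position'])*1000; pin=np.array([-23.3,85.9]); d=p[[0,2]]-pin; print('r',np.hypot(*d),'ang',np.arctan2(d[1],d[0]))
E
```

```text
t14.02 mould mm [ 52.7   1.9 107.1] F mould [ 4.6 -2.7  1.4] gap 12.3
 tool axes in mould (cols x y z) [[-0.005, 0.993, -0.121], [1.0, 0.005, -0.001], [-0.0, -0.121, -0.993]]
r 78.87854945713434 ang 0.2724911772070355
```

Emit:
play_rows([
  {"wx":1.5,"wy":0,"wz":0,"dx":0,"dy":1.9,"dz":4.9,"hand":0},
  {"wx":1.5,"wy":0,"wz":0,"dx":0,"dy":1.7,"dz":5.0,"hand":0},
  {"wx":1.5,"wy":0,"wz":0,"dx":0,"dy":1.5,"dz":5.0,"hand":0},
  {"wx":1.5,"wy":0,"wz":0,"dx":0,"dy":1.25,"dz":5.1,"hand":0},
  {"wx":0,"wy":0,"wz":0,"dx":0,"dy":0,"dz":0,"hand":0},
  {"wx":0,"wy":0,"wz":0,"dx":0,"dy":0,"dz":0,"hand":0},
])

```text
t: 14.52
position: [0.5506, 0.0441, 0.0861]
tcp_rot: [0.983, -0.144, 0.016, -0.112]
ft_force: [-3.3, -0.3, 1.2]
finger_gap: 0.0121
```

```bash
python3 - <<'E'
from h import *
st(); c=meas('wrist'); save(c,'w3',(240,60,420,340),2); c=meas('side'); print(bot.sense()['ft_force']@M)
E
```

```text
t14.52 mould mm [55.2  2.  86.1] F mould [ 1.3 -3.   1.2] gap 12.1
 tool axes in mould (cols x y z) [[-0.005, 0.974, -0.225], [1.0, 0.005, -0.002], [-0.001, -0.225, -0.974]]
wrist red lever 1428 p3 [ -8.2  -7.1 116.7] med [ -1.6   1.7 132.8] p97 [  5.9  10.3 138. ]
wrist red tab 1351 p3 [39.6 -3.4 86.8] med [51.4  1.9 88.7] p97 [63.1  7.4 90.4]
wrist keeper top 686 p3 [15.  -5.  79.2] med [20.2  1.6 80.4] p97 [25.5  8.3 81.6]
wrist moving half end 217 p3 [ 50.2 -23.6  47.1] med [ 51.5 -14.8  49.2] p97 [55.2 23.8 49.9]
wrist loop 4200 p3 [  6.1 -16.2  86.8] med [45.4  2.1 90.1] p97 [ 54.8  19.9 125.7]
side red tab 34 p3 [44.5 -0.9 84.2] med [59.3  4.2 87. ] p97 [63.6  7.7 88.5]
side keeper top 17 p3 [57.9 -9.4 76.4] med [63.4 -2.7 79. ] p97 [66.5 12.8 81.3]
side moving half end 193 p3 [ 51.  -22.1  46.3] med [64.2 -0.3 48.2] p97 [73.9 22.4 49.2]
side loop 64 p3 [  7.9 -20.5  85.6] med [54.2  8.8 96.5] p97 [ 59.5  12.3 141. ]
[ 2.58820316 -1.03529683  0.06907765]
```

Emit:
play_rows([
  {"wx":1.5,"wy":0,"wz":0,"dx":0,"dy":1.0,"dz":5.2,"hand":0},
  {"wx":1.5,"wy":0,"wz":0,"dx":0,"dy":0.9,"dz":5.1,"hand":0},
  {"wx":1.5,"wy":0,"wz":0,"dx":0,"dy":0.6,"dz":5.2,"hand":0},
  {"wx":1.5,"wy":0,"wz":0,"dx":0,"dy":0.4,"dz":5.3,"hand":0},
  {"wx":0,"wy":0,"wz":0,"dx":0,"dy":0,"dz":0,"hand":0},
  {"wx":0,"wy":0,"wz":0,"dx":0,"dy":0,"dz":0,"hand":0},
])

```text
t: 15.12
position: [0.5515, 0.0469, 0.0654]
tcp_rot: [0.976, -0.143, 0.024, -0.163]
ft_force: [-1.5, -1.3, -0.2]
finger_gap: 0.0116
```

```bash
python3 - <<'E'
from h import *
st(); c=meas('wrist'); save(c,'w4',(220,60,420,300),3); print(bot.sense()['ft_force']@M)
E
```

```text
t15.12 mould mm [52.3  2.  65.4] F mould [ 1.7 -1.1 -0.2] gap 11.6
 tool axes in mould (cols x y z) [[-0.006, 0.946, -0.325], [1.0, 0.006, -0.002], [-0.0, -0.325, -0.946]]
wrist red lever 1471 p3 [ -6.9  -7.  114. ] med [  1.9   1.6 133.6] p97 [  8.6  10.3 136.7]
wrist red tab 1302 p3 [37.8 -3.4 64.9] med [48.9  1.9 69.3] p97 [60.4  7.4 73. ]
wrist keeper top 1136 p3 [ 14.8 -12.7  76. ] med [21.8  0.5 80.3] p97 [48.2 11.  81.7]
wrist moving half end 155 p3 [65.1 -3.8 48.2] med [67.2  2.9 49.2] p97 [69.3  8.5 49.9]
wrist loop 7562 p3 [  6.1 -21.8  90. ] med [ 43.5   0.9 144.8] p97 [ 55.9  21.9 149.6]
[ 1.02644483 -3.13261905 -0.40103025]
```

View pics/w4.png

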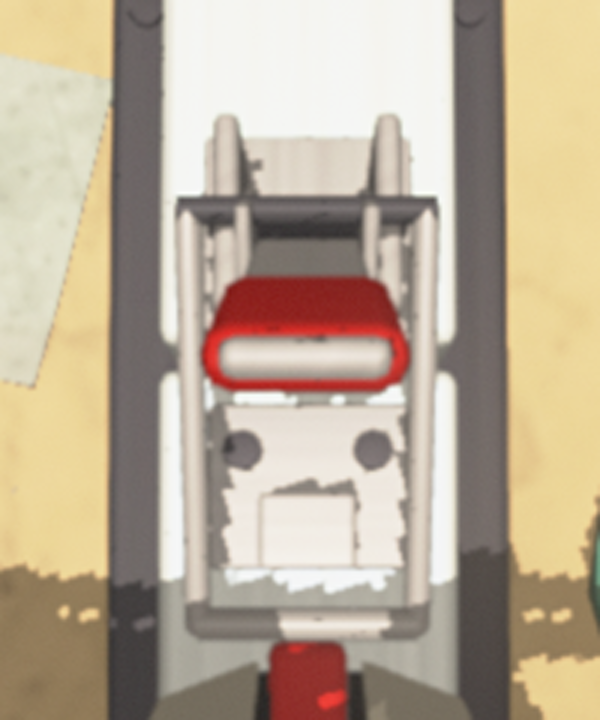

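The bar at (310,620) in the crop is clear beyond the keeper lip at (305,530) and at post height. I'll pull it back towards -x onto the post.

Emit:
play_rows([
  {"wx":0,"wy":0,"wz":0,"dx":0,"dy":-1.4,"dz":0.4,"hand":0},
  {"wx":-0.7,"wy":0,"wz":0,"dx":0,"dy":-1.4,"dz":0.4,"hand":0},
  {"wx":-0.7,"wy":0,"wz":0,"dx":0,"dy":-1.4,"dz":0.4,"hand":0},
  {"wx":-0.7,"wy":0,"wz":0,"dx":0,"dy":-1.4,"dz":0.4,"hand":0},
  {"wx":-0.7,"wy":0,"wz":0,"dx":0,"dy":-1.4,"dz":0.4,"hand":0},
  {"wx":0,"wy":0,"wz":0,"dx":0,"dy":0,"dz":0,"hand":0},
])

```text
t: 15.67
position: [0.5537, 0.0542, 0.0658]
tcp_rot: [0.98, -0.143, 0.02, -0.138]
ft_force: [-3.0, -3.2, -1.3]
finger_gap: 0.0118
```

```bash
python3 - <<'E'
from h import *
st(); c=meas('wrist');  print(bot.sense()['ft_force']@M)
E
```

```text
t15.67 mould mm [44.7  1.9 65.8] F mould [ 4.  -1.9 -1.3] gap 11.8
 tool axes in mould (cols x y z) [[-0.007, 0.961, -0.277], [1.0, 0.007, -0.001], [0.001, -0.277, -0.961]]
wrist red lever 2261 p3 [-22.   -7.1 120.2] med [-18.8   1.6 138.7] p97 [-18.3  10.2 144.3]
wrist red tab 1282 p3 [31.8 -3.5 64.3] med [42.8  1.8 69.4] p97 [54.5  7.5 72.8]
wrist keeper top 1146 p3 [ 14.8 -12.7  76. ] med [21.6  0.8 80.3] p97 [40.4 10.7 81.6]
wrist moving half end 104 p3 [59.4 -3.8 48.5] med [61.7  2.3 49.3] p97 [63.   8.5 49.9]
wrist loop 7147 p3 [ 28.8 -21.9  89.2] med [ 34.9   0.5 145. ] p97 [ 53.9  21.9 149.6]
[ 1.51820473 -2.41906347 -2.21894615]
```

Emit:
play_rows([
  {"wx":-0.7,"wy":0,"wz":0,"dx":0,"dy":-1.4,"dz":0.4,"hand":0},
  {"wx":-0.7,"wy":0,"wz":0,"dx":0,"dy":-1.4,"dz":0.4,"hand":0},
  {"wx":-0.7,"wy":0,"wz":0,"dx":0,"dy":-1.0,"dz":0.3,"hand":0},
  {"wx":0,"wy":0,"wz":0,"dx":0,"dy":0,"dz":0,"hand":0},
])

```text
t: 16.05
position: [0.5547, 0.058, 0.0656]
tcp_rot: [0.982, -0.143, 0.018, -0.121]
ft_force: [-3.9, -3.2, -1.4]
finger_gap: 0.0115
```

```bash
python3 - <<'E'
from h import *
st(); c=meas('wrist');  print(bot.sense()['ft_force']@M)
E
```

```text
t16.05 mould mm [40.8  1.8 65.6] F mould [ 4.2 -2.8 -1.4] gap 11.5
 tool axes in mould (cols x y z) [[-0.007, 0.97, -0.242], [1.0, 0.006, -0.002], [0.0, -0.242, -0.97]]
wrist red lever 4324 p3 [-38.3  -7.3 119.2] med [-34.2   1.5 135.7] p97 [-30.1  10.2 143.7]
wrist red tab 1255 p3 [28.6 -3.5 63.9] med [39.5  1.8 69. ] p97 [51.2  7.4 72.5]
wrist keeper top 1112 p3 [ 14.6 -11.8  75.9] med [21.4  0.8 80.3] p97 [35.5 11.1 81.7]
wrist moving half end 82 p3 [56.9 -3.9 48.4] med [58.7  2.6 49.4] p97 [59.9  8.5 49.9]
wrist loop 7812 p3 [ 22.3 -21.9  89.8] med [ 28.7   0.3 144.5] p97 [ 55.6  21.9 149.6]
[ 1.90973645 -2.25358976 -1.03356711]
```

Emit:
play_rows([
  {"wx":0,"wy":0,"wz":0,"dx":0,"dy":-0.9,"dz":0.2,"hand":0},
  {"wx":0,"wy":0,"wz":0,"dx":0,"dy":-0.9,"dz":0.2,"hand":0},
  {"wx":0,"wy":0,"wz":0,"dx":0,"dy":0,"dz":0,"hand":0},
  {"wx":0,"wy":0,"wz":0,"dx":0,"dy":0,"dz":0,"hand":0},
  {"wx":0,"wy":0,"wz":0,"dx":0,"dy":0,"dz":0,"hand":0},
])

```text
t: 16.52
position: [0.5551, 0.059, 0.0656]
tcp_rot: [0.982, -0.144, 0.018, -0.121]
ft_force: [-4.0, -2.2, -1.2]
finger_gap: 0.0119
```

```bash
python3 - <<'E'
from h import *
st(); c=meas('wrist');  print(bot.sense()['ft_force']@M); save(c,'w5',(220,60,420,300),3)
E
```

```text
t16.52 mould mm [39.6  1.9 65.6] F mould [ 3.3 -3.1 -1.2] gap 11.9
 tool axes in mould (cols x y z) [[-0.005, 0.97, -0.243], [1.0, 0.005, -0.002], [-0.0, -0.243, -0.97]]
wrist red lever 4985 p3 [-44.4  -7.4 118.3] med [-39.7   1.4 133.7] p97 [-34.2  10.2 142.2]
wrist red tab 1211 p3 [28.7 -3.5 64. ] med [39.2  1.8 68.7] p97 [50.6  7.7 72.6]
wrist keeper top 1125 p3 [ 14.7 -11.6  76.2] med [21.4  0.9 80.3] p97 [34.6 10.8 81.6]
wrist moving half end 79 p3 [55.6 -3.7 48.4] med [57.6  3.3 49.4] p97 [58.6  8.5 50. ]
wrist loop 7843 p3 [ 21.2 -21.8  89.9] med [ 27.9   0.3 144.4] p97 [ 55.1  21.9 149.6]
[ 3.52175155 -4.49254614 -0.81161355]
```

View pics/w5.png

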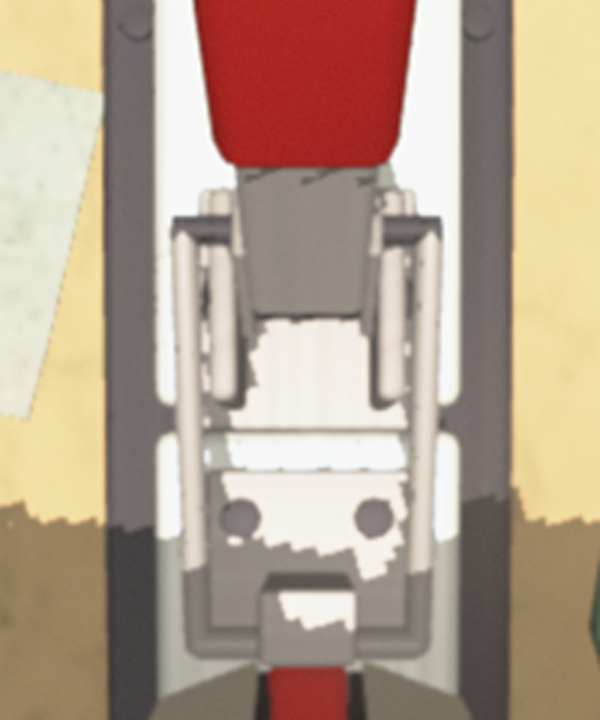

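The crop shows the bar passing under the keeper lip at (305,640), so it is hooked. The lever has swung to about 1.2 rad. I'll release the tab, lift away, and check the lamp clearance along the lever path.

Emit:
play_rows([
  {"wx":0,"wy":0,"wz":0,"dx":0,"dy":0,"dz":0,"hand":0.18},
  {"wx":0,"wy":0,"wz":0,"dx":0,"dy":0,"dz":0,"hand":0.25},
  {"wx":0,"wy":0,"wz":0,"dx":0,"dy":0,"dz":0,"hand":0.32},
  {"wx":0,"wy":0,"wz":0,"dx":0,"dy":0,"dz":0,"hand":0.32},
  {"wx":0,"wy":0,"wz":0,"dx":0,"dy":4,"dz":-4,"hand":0.32},
  {"wx":0,"wy":0,"wz":0,"dx":0,"dy":4,"dz":-15,"hand":0.32},
  {"wx":0,"wy":0,"wz":0,"dx":0,"dy":0,"dz":-35,"hand":0.32},
  {"wx":0,"wy":0,"wz":0,"dx":0,"dy":0,"dz":-40,"hand":0},
  {"wx":0,"wy":0,"wz":0,"dx":0,"dy":0,"dz":-30,"hand":0},
  {"wx":0,"wy":0,"wz":0,"dx":0,"dy":0,"dz":0,"hand":0},
])

```text
t: 17.4
position: [0.5474, 0.0202, 0.1901]
tcp_rot: [0.982, -0.145, 0.023, -0.122]
ft_force: [1.9, -0.8, 0.6]
finger_gap: 0.0134
```

```bash
cat >> h.py <<'E'
def tcp_for(t,lean,r=58,pen=0.,ylat=1.5):
    a=np.radians(lean); d=np.array([-np.sin(a),-np.cos(a)]); p=np.array([-np.cos(a),np.sin(a)])
    L=np.column_stack([[np.cos(t),-np.sin(t)],[np.sin(t),np.cos(t)]]) # lever x,z axes in mould xz
    cor=[8*d+9.5*p,8*d-9.5*p]
    zc=min((L.T@c)[1] for c in cor); xc=(L.T@(8*d))[0]
    q=L@np.array([-r-xc,8-pen-zc])+[-25,72]
    return np.array([q[0],ylat,q[1]])
E
python3 - <<'E'
from h import *
st(); c=meas('wrist')
c=np.load('scene0.npy',allow_pickle=True).item(); d=np.load('side0.npy',allow_pickle=True).item()
Q=np.concatenate([tom(cloud(k)).reshape(-1,3)[k['range_z'].ravel()>0] for k in(c,d)])*1000
q=Q[(Q[:,2]>110)&(abs(Q[:,1])<115)&(Q[:,0]>-180)&(Q[:,0]<-20)&(abs(Q[:,1])>20)]
for lo in range(-180,-20,20):
    k=q[(q[:,0]>=lo)&(q[:,0]<lo+20)]
    if len(k): print(lo,len(k),'ymin',k[:,1].min().round(),'z',k[:,2].min().round(),k[:,2].max().round())
for t in(1.3,1.2,1,.8,.6,.4,.2,.1,0): print(t,tcp_for(t,25).round(1))
E
```

```text
t17.40 mould mm [ 79.    5.8 190.1] F mould [0.2 2.  0.6] gap 13.4
 tool axes in mould (cols x y z) [[-0.003, 0.969, -0.246], [1.0, 0.005, 0.008], [0.009, -0.246, -0.969]]
wrist red lever 913 p3 [-43.9  -7.3 118. ] med [-38.9   1.3 132.8] p97 [-34.1   9.8 142.3]
wrist red tab 379 p3 [28.7 -3.3 65.4] med [39.7  1.5 68.7] p97 [50.2  6.3 71.7]
wrist keeper top 242 p3 [15.3 -4.5 79.1] med [19.9  1.6 80.4] p97 [25.2  7.7 81.6]
wrist moving half end 1231 p3 [ 50.9 -22.6  47.5] med [62.7 -0.4 49.2] p97 [73.9 22.6 50. ]
-180 1000 ymin 45.0 z 110.0 212.0
-160 1368 ymin 46.0 z 110.0 211.0
-140 1439 ymin 50.0 z 110.0 208.0
-120 1285 ymin 57.0 z 110.0 185.0
-100 864 ymin 69.0 z 110.0 156.0
-80 123 ymin 94.0 z 110.0 125.0
1.3 [-22.5   1.5 139.2]
1.2 [-29.1   1.5 138.6]
1 [-42.    1.5 135.1]
0.8 [-53.9   1.5 128.8]
0.6 [-64.1   1.5 119.9]
0.4 [-71.8   1.5 109.5]
0.2 [-76.4   1.5 100.8]
0.1 [-78.2   1.5  96.1]
0 [-79.6   1.5  91.3]
```

```bash
python3 - <<'E'
from h import *
for t in(1.2,1,.8,.6,.4,.2,.1,0): print(t,tcp_for(t,40).round(1))
A=tcp_for(1.25,40,pen=-15); print('standoff',A)
d,w=go(A,tilt(40))
s=bot.sense(); print('up first: mould shift',A-tom(s['position'])*1000)
R40=tilt(40); print('tool y,z in mould',R40[:,1].round(3),R40[:,2].round(3))
E
```

```text
1.2 [-29.2   1.5 136.7]
1 [-42.1   1.5 132.8]
0.8 [-53.8   1.5 126. ]
0.6 [-62.7   1.5 118.2]
0.4 [-69.1   1.5 110.7]
0.2 [-74.2   1.5 101.9]
0.1 [-76.2   1.5  97.2]
0 [-77.9   1.5  92.2]
standoff [-11.5931884    1.5        141.99238854]
shift tool [ -2.9 -75.7  66.2] turn [25.8 -0.2  0.4]
up first: mould shift [-89.61353023  -3.00506901 -45.54260429]
tool y,z in mould [ 0.766  0.    -0.643] [-0.643  0.    -0.766]
```

Emit:
play_rows([
  {"wx":6.4,"wy":0,"wz":0,"dx":0,"dy":0,"dz":0,"hand":0},
  {"wx":6.4,"wy":0,"wz":0,"dx":0,"dy":0,"dz":0,"hand":0},
  {"wx":6.4,"wy":0,"wz":0,"dx":0,"dy":0,"dz":0,"hand":0},
  {"wx":6.4,"wy":0,"wz":0,"dx":0,"dy":0,"dz":0,"hand":0},
  {"wx":0,"wy":0,"wz":0,"dx":0,"dy":0,"dz":0,"hand":0},
  {"wx":0,"wy":0,"wz":0,"dx":0,"dy":0,"dz":0,"hand":0},
])

```text
t: 17.95
position: [0.5435, 0.021, 0.1822]
tcp_rot: [0.931, -0.139, 0.048, -0.335]
ft_force: [0.1, -0.4, -0.2]
finger_gap: 0.0
```

```bash
python3 - <<'E'
from h import *
s,R=st(); print(s['joint_pos'].round(2)); go(tcp_for(1.25,40,pen=-15),tilt(40))
E
```

```text
t17.95 mould mm [ 79.4   1.9 182.2] F mould [ 0.3  0.2 -0.2] gap 0.0
 tool axes in mould (cols x y z) [[-0.001, 0.771, -0.637], [1.0, -0.002, -0.004], [-0.004, -0.637, -0.771]]
[ 0.06  0.43  0.31  2.01 -0.99  1.06  0.71]
shift tool [ -0.1 -44.5  88.9] turn [ 0.4  0.2 -0.1]
```

Emit:
play_rows([
  {"wx":0,"wy":0,"wz":0,"dx":0,"dy":-11,"dz":22.2,"hand":0},
  {"wx":0,"wy":0,"wz":0,"dx":0,"dy":-11,"dz":22.2,"hand":0},
  {"wx":0,"wy":0,"wz":0,"dx":0,"dy":-11,"dz":22.2,"hand":0},
  {"wx":0,"wy":0,"wz":0,"dx":0,"dy":-11,"dz":22.2,"hand":0},
  {"wx":0,"wy":0,"wz":0,"dx":0,"dy":0,"dz":0,"hand":0},
  {"wx":0,"wy":0,"wz":0,"dx":0,"dy":0,"dz":0,"hand":0},
])

```text
t: 18.45
position: [0.5695, 0.1137, 0.1436]
tcp_rot: [0.931, -0.133, 0.048, -0.336]
ft_force: [-0.1, -0.0, 0.5]
finger_gap: 0.0005
```

```bash
python3 - <<'E'
from h import *
s,R=st(); print(s['joint_pos'].round(2)); c=meas('wrist'); save(c,'w6'); meas('side')
T=[1.2,1.0,.8,.6,.4]; Rt=tilt(40); p=tom(s['position'])*1000
for t in T:
    q=tcp_for(t,40); print(t,(Rt.T@(q-p)).round(1)); p=q
E
```

```text
t18.45 mould mm [-16.9  -0.3 143.6] F mould [ 0.1 -0.1  0.5] gap 0.5
 tool axes in mould (cols x y z) [[-0.013, 0.77, -0.638], [1.0, 0.009, -0.009], [-0.001, -0.638, -0.77]]
[-0.06  0.49  0.23  2.03 -1.13  0.91  0.71]
wrist red lever 1012 p3 [-43.9  -7.  121.6] med [-39.6   1.4 133.8] p97 [-35.2  10.2 142.4]
wrist keeper top 223 p3 [15.6 -3.2 79.1] med [20.2 -0.2 80.4] p97 [25.7  3.9 81.7]
side red lever 53 p3 [-40.2  -6.  113.8] med [-37.4   1.2 118.7] p97 [-34.3  10.8 124.5]
side red tab 61 p3 [30.2 -2.6 61.2] med [42.3  2.3 66.5] p97 [50.5  7.3 70.3]
side keeper top 31 p3 [13.8 -4.6 76.3] med [21.5  2.6 78.7] p97 [25.7  8.6 80.1]
side moving half end 192 p3 [ 51.2 -21.9  46.3] med [64.2  0.  48.2] p97 [74.1 22.5 49.4]
1.2 [ 1.8 -5.  13.1]
1.0 [ 0.  -7.4 11.3]
0.8 [ 0.  -4.6 12.8]
0.6 [ 0.  -1.8 11.6]
0.4 [ 0.  -0.   9.9]
```

View pics/w6.png

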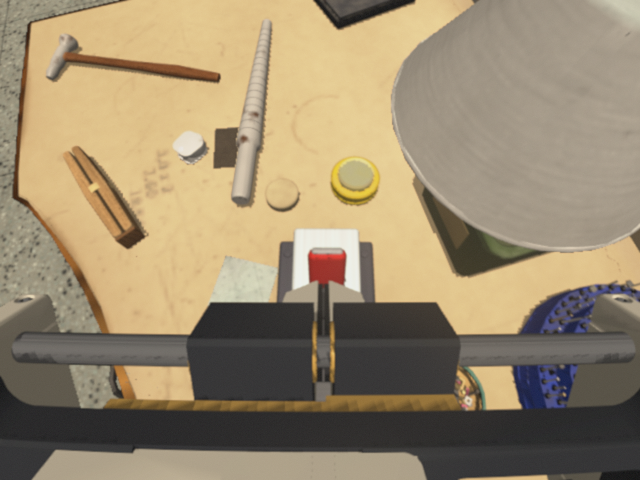

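The fingers are in line with the red lever end at (327,262), and the pot at (355,178), the wax at (282,193) and the lamp are clear. Pushing in stages.

Emit:
play_rows([
  {"wx":0,"wy":0,"wz":0,"dx":0.4,"dy":-1.3,"dz":3.3,"hand":0},
  {"wx":0,"wy":0,"wz":0,"dx":0.4,"dy":-1.3,"dz":3.3,"hand":0},
  {"wx":0,"wy":0,"wz":0,"dx":0.4,"dy":-1.3,"dz":3.3,"hand":0},
  {"wx":0,"wy":0,"wz":0,"dx":0.4,"dy":-1.3,"dz":3.3,"hand":0},
  {"wx":0,"wy":0,"wz":0,"dx":0,"dy":-1.9,"dz":2.8,"hand":0},
  {"wx":0,"wy":0,"wz":0,"dx":0,"dy":-1.9,"dz":2.8,"hand":0},
  {"wx":0,"wy":0,"wz":0,"dx":0,"dy":-1.9,"dz":2.8,"hand":0},
])

```text
t: 19.13
position: [0.5784, 0.1307, 0.1339]
tcp_rot: [0.931, -0.136, 0.049, -0.336]
ft_force: [0.6, -1.5, 0.1]
finger_gap: 0.0007
```

```bash
python3 - <<'E'
from h import *
s,R=st(); meas('wrist'); meas('side'); p=tom(s['position'])*1000
for t in [.8,.6,.4]:
    q=tcp_for(t,40); print(t,(tilt(40).T@(q-p)).round(1)); p=q
E
```

```text
t19.13 mould mm [-35.7   3.2 133.9] F mould [1.2 1.  0.1] gap 0.7
 tool axes in mould (cols x y z) [[-0.006, 0.769, -0.639], [1.0, 0.004, -0.004], [0.0, -0.639, -0.769]]
wrist red lever 487 p3 [-52.   -7.4 134. ] med [-49.3   1.2 138.4] p97 [-46.9  10.1 140.5]
side red lever 28 p3 [-43.6  -5.4 113.2] med [-41.3   2.4 115.6] p97 [-38.1   9.3 119. ]
side red tab 51 p3 [30.8 -2.6 68.9] med [43.6  2.1 72.7] p97 [51.5  7.1 75. ]
side keeper top 45 p3 [ 11.4 -12.4  75.6] med [22.7  1.4 78.3] p97 [28.3  9.6 79.5]
side moving half end 192 p3 [ 51.  -22.   46.3] med [63.4  0.4 48.1] p97 [74.1 22.4 49.2]
0.8 [-1.7 -8.8 17.8]
0.6 [ 0.  -1.8 11.6]
0.4 [ 0.  -0.   9.9]
```

Emit:
play_rows([
  {"wx":0,"wy":0,"wz":0,"dx":-0.4,"dy":-2.2,"dz":4.4,"hand":0},
  {"wx":0,"wy":0,"wz":0,"dx":-0.4,"dy":-2.2,"dz":4.4,"hand":0},
  {"wx":0,"wy":0,"wz":0,"dx":-0.4,"dy":-2.2,"dz":4.4,"hand":0},
])

```text
t: 19.48
position: [0.5812, 0.1441, 0.128]
tcp_rot: [0.931, -0.136, 0.049, -0.336]
ft_force: [-0.7, -1.2, -0.2]
finger_gap: 0.0005
```

```bash
python3 - <<'E'
from h import *
s,R=st(); meas('wrist'); c=meas('side'); meas('scene'); save(c,'s7',(270,200,380,320),5); p=tom(s['position'])*1000
for t in [.8,.6,.4]:
    q=tcp_for(t,40); print(t,(tilt(40).T@(q-p)).round(1)); p=q
E
```

```text
t19.48 mould mm [-49.4   1.9 128. ] F mould [ 1.4 -0.3 -0.2] gap 0.5
 tool axes in mould (cols x y z) [[-0.006, 0.769, -0.639], [1.0, 0.004, -0.003], [0.0, -0.639, -0.769]]
wrist red lever 517 p3 [-65.8  -7.7 123. ] med [-63.    1.8 131.5] p97 [-55.5   9.9 133.6]
side red lever 29 p3 [-52.9  -5.8 108. ] med [-50.3   1.5 110.8] p97 [-47.8   9.4 113.9]
side red tab 49 p3 [29.8 -3.1 70.3] med [41.1  2.2 73.5] p97 [49.2  7.4 75.5]
side keeper top 39 p3 [ 12.3 -11.   75.8] med [22.3  1.6 78.4] p97 [26.  10.2 79.9]
side moving half end 191 p3 [ 50.5 -22.   46.4] med [64.  -0.8 48.1] p97 [73.9 22.2 49.3]
scene red tab 112 p3 [29.4 -3.8 70.7] med [39.7  0.8 74. ] p97 [49.8  6.  76.3]
scene keeper top 11 p3 [23.1  5.8 75.6] med [24.9  7.8 76.6] p97 [30.9 12.  80.4]
scene moving half end 461 p3 [ 50.8 -22.2  46.3] med [62.2 -0.1 48.3] p97 [73.6 22.5 49.8]
0.8 [-0.4 -2.2  4.4]
0.6 [ 0.  -1.8 11.6]
0.4 [ 0.  -0.   9.9]
```

View pics/s7.png

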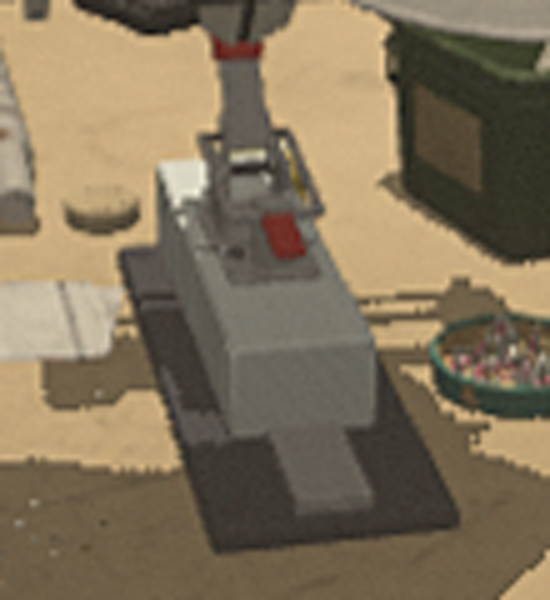

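The side crop shows the loop over the keeper with the tab at (283,235) beyond it. From the pin geometry the bar is about 3.7 mm behind the keeper face and just under the lip, so the hook is intact. Continuing.

Emit:
play_rows([
  {"wx":0,"wy":0,"wz":0,"dx":0,"dy":-2.2,"dz":4.4,"hand":0},
  {"wx":0,"wy":0,"wz":0,"dx":0,"dy":-0.6,"dz":3.9,"hand":0},
  {"wx":0,"wy":0,"wz":0,"dx":0,"dy":-0.6,"dz":3.9,"hand":0},
])

```text
t: 19.88
position: [0.5843, 0.154, 0.1208]
tcp_rot: [0.931, -0.136, 0.049, -0.336]
ft_force: [-0.0, -1.9, 0.3]
finger_gap: 0.0002
```

```bash
python3 - <<'E'
from h import *
s,R=st(); meas('wrist'); c=meas('scene'); p=tom(s['position'])*1000
for t in [.6,.4,.2,0]:
    q=tcp_for(t,40); print(t,(tilt(40).T@(q-p)).round(1)); p=q
E
```

```text
t19.88 mould mm [-59.7   2.  120.8] F mould [1.8 0.5 0.3] gap 0.2
 tool axes in mould (cols x y z) [[-0.006, 0.769, -0.639], [1.0, 0.005, -0.003], [0.0, -0.639, -0.769]]
wrist red lever 510 p3 [-76.   -7.7 113. ] med [-73.2   1.9 123.4] p97 [-58.3  10.  125.4]
scene red lever 9 p3 [25.5 -1.6 75.1] med [27.   2.  76.4] p97 [27.5  4.3 76.8]
scene red tab 110 p3 [28.7 -3.5 71.7] med [38.5  0.8 74.8] p97 [48.7  5.7 77.4]
scene keeper top 22 p3 [20.7  2.5 76. ] med [22.9  6.8 78.2] p97 [40.4 12.2 80.3]
scene moving half end 457 p3 [ 50.7 -22.6  46.2] med [62.1 -0.6 48.3] p97 [73.  22.3 49.8]
0.6 [-0.5 -0.6  3.9]
0.4 [ 0.  -0.   9.9]
0.2 [ 0.   1.7 10. ]
0 [0.  3.4 9.8]
```

Emit:
play_rows([
  {"wx":0,"wy":0,"wz":0,"dx":-0.2,"dy":-0.6,"dz":3.9,"hand":0},
  {"wx":0,"wy":0,"wz":0,"dx":-0.2,"dy":0,"dz":3.3,"hand":0},
  {"wx":0,"wy":0,"wz":0,"dx":0,"dy":0,"dz":3.3,"hand":0},
])

```text
t: 20.23
position: [0.5859, 0.1611, 0.1132]
tcp_rot: [0.931, -0.136, 0.049, -0.336]
ft_force: [0.2, -0.6, 1.5]
finger_gap: 0.0003
```

```bash
python3 - <<'E'
from h import *
s,R=st(); meas('wrist'); c=meas('scene'); p=tom(s['position'])*1000; print(bot.sense()['ft_force']@M)
for t in [.4,.2,0]:
    q=tcp_for(t,40); print(t,(tilt(40).T@(q-p)).round(1)); p=q
E
```

```text
t20.23 mould mm [-66.9   1.5 113.2] F mould [0.5 0.3 1.5] gap 0.3
 tool axes in mould (cols x y z) [[-0.006, 0.769, -0.639], [1.0, 0.005, -0.003], [0.0, -0.639, -0.769]]
wrist red lever 575 p3 [-85.5  -8.  105.2] med [-82.1   1.8 112. ] p97 [-65.1  10.  114.7]
scene red lever 8 p3 [24.6 -0.6 75.5] med [26.6  2.4 76.6] p97 [27.3  4.5 78. ]
scene red tab 102 p3 [28.7 -3.7 72.8] med [37.8  0.6 75.4] p97 [47.6  5.6 77.9]
scene keeper top 23 p3 [19.8  5.3 75.7] med [25.3  7.  76.5] p97 [47.6 12.2 80.5]
scene moving half end 443 p3 [ 50.9 -22.6  46.2] med [61.7 -1.  48.2] p97 [72.3 22.6 49.8]
[ 0.75836972  0.37823437 -0.71904248]
0.4 [-0.   0.   3.3]
0.2 [ 0.   1.7 10. ]
0 [0.  3.4 9.8]
```

Emit:
play_rows([
  {"wx":0,"wy":0,"wz":0,"dx":0,"dy":0,"dz":3.3,"hand":0},
  {"wx":0,"wy":0,"wz":0,"dx":0,"dy":0.5,"dz":2.5,"hand":0},
  {"wx":0,"wy":0,"wz":0,"dx":0,"dy":0.5,"dz":2.5,"hand":0},
  {"wx":0,"wy":0,"wz":0,"dx":0,"dy":0.5,"dz":2.5,"hand":0},
  {"wx":0,"wy":0,"wz":0,"dx":0,"dy":0,"dz":0,"hand":0},
])

```text
t: 20.75
position: [0.5871, 0.1667, 0.1034]
tcp_rot: [0.931, -0.136, 0.049, -0.336]
ft_force: [-0.3, -0.6, -0.2]
finger_gap: 0.0006
```

```bash
python3 - <<'E'
from h import *
s,R=st(); meas('wrist'); c=meas('scene'); p=tom(s['position'])*1000; print(bot.sense()['ft_force']@M)
for t in [.2,.1,0]:
    q=tcp_for(t,40); print(t,(tilt(40).T@(q-p)).round(1)); p=q
E
```

```text
t20.75 mould mm [-72.6   1.  103.4] F mould [ 0.7 -0.1 -0.2] gap 0.6
 tool axes in mould (cols x y z) [[-0.006, 0.769, -0.639], [1.0, 0.004, -0.004], [-0.001, -0.639, -0.769]]
wrist red lever 583 p3 [-93.4  -7.8  93.5] med [-89.4   1.3  96.5] p97 [-70.7   9.9 105.2]
scene red tab 82 p3 [32.6 -3.2 73.5] med [40.2  0.7 76.4] p97 [47.5  6.  78.5]
scene keeper top 12 p3 [29.7  5.5 75.6] med [38.   6.7 76.1] p97 [47.   8.  78.9]
scene moving half end 425 p3 [ 50.7 -22.2  46.3] med [61.2 -1.  48.1] p97 [71.8 22.  49.8]
[ 0.10884252 -0.22105694 -0.11212603]
0.2 [ 0.5 -0.2  2.1]
0.1 [0.  1.5 4.9]
0 [0.  1.9 4.8]
```

Emit:
play_rows([
  {"wx":0,"wy":0,"wz":0,"dx":0,"dy":0,"dz":2.1,"hand":0},
  {"wx":0,"wy":0,"wz":0,"dx":0,"dy":0.7,"dz":2.4,"hand":0},
  {"wx":0,"wy":0,"wz":0,"dx":0,"dy":0.7,"dz":2.4,"hand":0},
  {"wx":0,"wy":0,"wz":0,"dx":0,"dy":0,"dz":0,"hand":0},
])

```text
t: 21.18
position: [0.588, 0.1698, 0.0972]
tcp_rot: [0.931, -0.136, 0.049, -0.336]
ft_force: [-0.3, 0.3, 0.1]
finger_gap: 0.0006
```

```bash
python3 - <<'E'
from h import *
s,R=st(); meas('wrist'); c=meas('scene'); p=tom(s['position'])*1000; print(bot.sense()['ft_force']@M)
for t in [.1,0]:
    q=tcp_for(t,40); print(t,(tilt(40).T@(q-p)).round(1)); p=q
E
```

```text
t21.18 mould mm [-75.9   1.   97.2] F mould [-0.2 -0.3  0.1] gap 0.6
 tool axes in mould (cols x y z) [[-0.006, 0.769, -0.639], [1.0, 0.004, -0.004], [-0.001, -0.639, -0.769]]
wrist red lever 442 p3 [-95.8  -8.   84.5] med [-92.6   1.3  86.9] p97 [-70.5  10.  101.3]
scene red tab 47 p3 [37.3 -3.1 75. ] med [43.7  1.4 76.8] p97 [47.3  6.3 79.3]
scene keeper top 9 p3 [36.6  3.1 76.3] med [44.1  6.7 77.5] p97 [48.6  7.7 78.7]
scene moving half end 411 p3 [ 50.9 -22.6  46.2] med [62.1 -0.5 48.2] p97 [72.  22.2 49.8]
[ 0.28294605 -0.11615188 -0.1175282 ]
0.1 [ 0.5 -0.2  0.2]
0 [0.  1.9 4.8]
```

Emit:
play_rows([
  {"wx":0,"wy":0,"wz":0,"dx":0,"dy":0.9,"dz":2.4,"hand":0},
  {"wx":0,"wy":0,"wz":0,"dx":0,"dy":0.9,"dz":2.4,"hand":0},
  {"wx":0,"wy":0,"wz":0,"dx":0,"dy":0,"dz":0,"hand":0},
])

```text
t: 21.53
position: [0.5889, 0.1712, 0.0927]
tcp_rot: [0.931, -0.136, 0.049, -0.336]
ft_force: [-0.1, -1.5, 2.7]
finger_gap: 0.0008
```

```bash
python3 - <<'E'
from h import *
s,R=st(); meas('wrist'); print(bot.sense()['ft_force']@M); print(tcp_for(0,40))
E
```

```text
t21.53 mould mm [-77.4   1.4  92.7] F mould [1.5 0.3 2.7] gap 0.8
 tool axes in mould (cols x y z) [[-0.006, 0.769, -0.639], [1.0, 0.004, -0.004], [0.0, -0.639, -0.769]]
wrist red lever 353 p3 [-96.6  -7.6  79.4] med [-93.9   1.7  81.4] p97 [-70.2   9.4  96.2]
[0.22073203 1.09572945 0.98825768]
[-77.85769912   1.5         92.23483784]
```

Emit:
play_rows([
  {"wx":0,"wy":0,"wz":0,"dx":0,"dy":0.4,"dz":0.5,"hand":0},
  {"wx":0,"wy":0,"wz":0,"dx":0,"dy":0.4,"dz":0.5,"hand":0},
  {"wx":0,"wy":0,"wz":0,"dx":0,"dy":0,"dz":0,"hand":0},
  {"wx":0,"wy":0,"wz":0,"dx":0,"dy":0,"dz":0,"hand":0},
])

```text
t: 21.92
position: [0.589, 0.1711, 0.0922]
tcp_rot: [0.931, -0.136, 0.05, -0.336]
ft_force: [-2.0, -1.6, 5.1]
finger_gap: 0.0004
```

Emit:
play_rows([
  {"wx":0,"wy":0,"wz":0,"dx":0,"dy":0.5,"dz":0.6,"hand":0},
  {"wx":0,"wy":0,"wz":0,"dx":0,"dy":0,"dz":0,"hand":0},
  {"wx":0,"wy":0,"wz":0,"dx":0,"dy":0,"dz":0,"hand":0},
  {"wx":0,"wy":0,"wz":0,"dx":0,"dy":0,"dz":0,"hand":0},
])

```text
t: 22.25
position: [0.5891, 0.1712, 0.0919]
tcp_rot: [0.93, -0.136, 0.05, -0.337]
ft_force: [-3.4, -3.2, 9.7]
finger_gap: 0.0007
```

Emit:
play_rows([
  {"wx":0,"wy":0,"wz":0,"dx":0,"dy":-3,"dz":-5,"hand":0},
  {"wx":0,"wy":0,"wz":0,"dx":0,"dy":0,"dz":-20,"hand":0},
  {"wx":0,"wy":0,"wz":0,"dx":0,"dy":0,"dz":-38,"hand":0},
  {"wx":0,"wy":0,"wz":0,"dx":0,"dy":0,"dz":-38,"hand":0},
  {"wx":0,"wy":0,"wz":0,"dx":0,"dy":0,"dz":-38,"hand":0},
  {"wx":0,"wy":0,"wz":0,"dx":0,"dy":0,"dz":-38,"hand":0},
  {"wx":0,"wy":0,"wz":0,"dx":0,"dy":0,"dz":0,"hand":0},
  {"wx":0,"wy":0,"wz":0,"dx":0,"dy":0,"dz":0,"hand":0},
])

```text
t: 22.92
position: [0.5578, 0.0634, 0.2306]
tcp_rot: [0.931, -0.137, 0.051, -0.336]
ft_force: [-0.7, 1.1, -0.6]
finger_gap: 0.0005
```

```bash
python3 - <<'E'
from h import *
s,R=st()
for n in('wrist','side','scene'):
    c=meas(n)
    if n!='side':save(c,'f_'+n)
    Q=tom(cloud(c))*1000; hsv=cv2.cvtColor(c['color'],cv2.COLOR_RGB2HSV).astype(int)
    r=(c['range_z']>0)&((hsv[...,0]<8)|(hsv[...,0]>172))&(hsv[...,1]>120)&(abs(Q[...,1])<15)&(Q[...,2]>60)&(Q[...,2]<95)
    for a,b in((-110,-40),(10,70)):
        q=Q[r&(Q[...,0]>a)&(Q[...,0]<b)]
        if len(q)>8: k=np.polyfit(q[:,0],q[:,2],1); print(n,a,len(q),'x',q[:,0].min().round(1),q[:,0].max().round(1),'zmed',np.median(q[:,2]).round(1),'slope',k[0].round(3))
c=np.load('f.npy',allow_pickle=True) if 0 else None
w=cv2.imread('pics/f_wrist.png'); print(w.shape)
E
```

```text
t22.92 mould mm [ 34.7   3.2 230.6] F mould [-0.8 -1.  -0.6] gap 0.5
 tool axes in mould (cols x y z) [[-0.003, 0.769, -0.639], [1.0, 0.005, 0.001], [0.004, -0.639, -0.769]]
wrist red lever 500 p3 [-95.3  -8.   79.5] med [-81.4   0.8  81.2] p97 [-68.7   9.5  82.5]
wrist keeper top 20 p3 [16.4  3.1 76.5] med [20.8  3.1 80.6] p97 [26.2  4.  81.7]
wrist moving half end 105 p3 [55.2 -1.2 47.1] med [68.8  4.2 49.1] p97 [72.2  9.6 49.9]
wrist -110 493 x -96.2 -68.1 zmed 81.2 slope -0.009
side red lever 52 p3 [-91.3  -6.7  75.8] med [-76.8   1.8  79.7] p97 [25.9 10.5 81. ]
side red tab 35 p3 [29.8 -2.9 75. ] med [43.9  2.3 77.2] p97 [47.   7.5 78.8]
side keeper top 40 p3 [12.6 -8.  75.6] med [19.2  2.1 78. ] p97 [27.1 11.2 80. ]
side moving half end 169 p3 [ 50.6 -21.9  46.3] med [62.5  0.  48.2] p97 [71.5 22.1 49.4]
side -110 48 x -91.7 -67.3 zmed 79.7 slope -0.047
side 10 39 x 24.3 47.9 zmed 77.1 slope 0.013
scene red tab 63 p3 [34.4 -3.3 74.4] med [42.2  1.  77.5] p97 [47.4  6.1 79.7]
scene keeper top 13 p3 [32.4  3.5 76.2] med [40.9  6.9 77.4] p97 [48.4  8.  78.6]
scene moving half end 440 p3 [ 50.5 -22.2  46.3] med [62.  -1.6 48.2] p97 [71.9 22.7 49.8]
scene 10 63 x 33.0 48.1 zmed 77.5 slope 0.069
(480, 640, 3)
```

View pics/f_wrist.png

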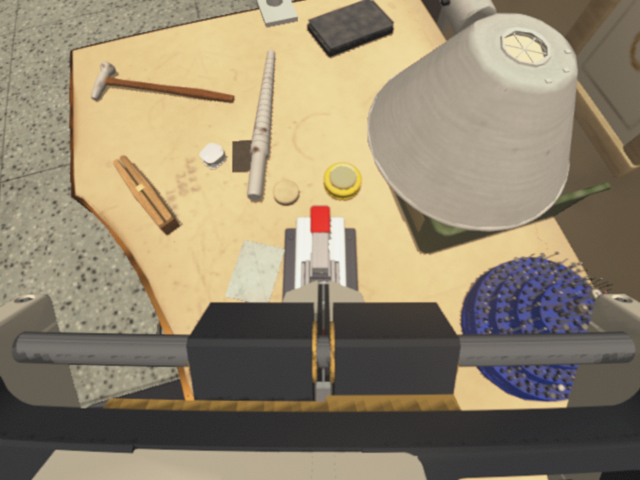

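```bash
python3 -c "
from workcell import bot
print(bot.hand_in())"
```

```text
the job is handed in; nothing more can be done
None
```

The mould is closed and latched, and I handed the job in after about 23 s of robot time. No verdict was reported.

- **Sliding half:** I pushed it about 36 mm until the wrist force rose above the 2.5 N sliding friction. The average was about 5.3 N just before a last small step, which read about 6 N. That puts roughly 3 N on the seal, under the 10 N limit.
- **Hooking:** I took the tab with a 5 N grip, lowered the bar behind the keeper and drew it back. The wrist picture showed the bar passing under the lip.
- **Lever:** I pressed it down to its stop with at most about 10–11 N, then backed the arm clear.

Last checks before handing in:

- **Lever angle:** the wrist camera's depth readings give a slope of -0.009 rad, which is flat. The side camera gave -0.047 rad from few pixels; both are under 0.08.
- **Bar position:** the pin geometry and the tab's measured height put it about 3 mm behind the keeper face and about 1.5 mm above the keeper point. It appears to be resting against the lip's underside. I did not see the bar directly after the lever was shut.
- **Seal:** the half sits about 2 mm further in than where it first met the rubber. At 6 N per mm that is an estimated 12–15 N, not a direct measurement.
- **Other objects:** the pot and the wax disc looked undisturbed in the last picture. The tin was hidden there, but the arm never went near it.

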